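# Load the drill jig and close it up

## Robot

A 7-joint arm with a two-finger parallel gripper is mounted at the origin on the work surface. World frame = base frame: x ahead of the robot, y to its left, z up, the work surface at z = 0. Lengths are in m, angles in rad, forces in N, time in s.
With the tool pointing down it reaches from about 0.4 to 0.875 m from the base axis. Payload 4.4 kg.
Tool frame: the origin (TCP) lies on the centre line of the jaws, within the pads' length; the fingertips stand 14 mm ahead of it and the grasp point (between the pads) lies 5 mm behind it; z points along the fingers, y is the line along which they close (so a half turn about z gives the same grasp; the last joint's range is limited). The gripper opens to 85 mm and grips with 20 to 120 N. Pads are 22 mm wide; open, the fingers measure 114 mm over their backs; the gripper's body (76 mm by 85 mm) begins 54 mm behind the grasp point. The pads swing forward as they close: fully open they stand 13 mm farther back than shut.
Start: joints at [-1.191, 0.628, 0.038, 1.517, -0.027, 0.996, -0.02], TCP at [0.28, 0.586, 0.245] pointing down, gripper open.
Joint ranges: [-3.06, 3.06], [-0.37, 2.12], [-1.25, 1.32], [0.18, 2.47], [-1.1, 4.24], [0.23, 1.98], [-2.94, 2.94]. Speed limits (rad/s): [2.57, 2.57, 3.14, 3.14, 3.14, 3.14, 3.14].

## Interface

Orientations are given as [roll, pitch, yaw] about the fixed x, y, z axes, in that order (R = Rz(yaw) Ry(pitch) Rx(roll)).
In Python, from station import readout, optics, manip gives the robot as it stands.
- The arm moves only by the tool apply_moves, never from a script. Its argument "moves" is a list of rows, each an object of numbers: "dx", "dy", "dz": the shift along the world's x, y, z in mm; "spin": the turn about the world's z in rad. In form: [{"dx": .., "dy": .., "dz": .., "spin": ..}, ...]. A call has 1 to 12 rows; each row is the pose to reach, as a shift and turn from the pose commanded when the call began; what a row does not reach only later rows make up. A row lasts 1/8 s, in which the tool goes at most 62.5 mm and 10.7 degrees, less where a joint would pass 70% of its speed; a pose out of reach is approached as far as the arm can. A call with a gripper value outside its range is refused whole. "hand" is the closure, from 0 (fully open) to 1 (shut), set as the call begins (left out, the last holds). The fingers move at their own pace and stop on an object; "newtons" is the grip in N (left out, the last holds). Time passes only in rows, so rows that repeat a pose let the fingers close. It gives the time, the measured TCP pose, the force, the opening and the grip force at its end, in the units of the state.
- readout.read_state(): the state, without advancing time (a new reading comes with each control period).
- optics.read_camera(name): name is "side" or "top" or "wrist"; returns the picture (384x512x3 uint8, red, green, blue); there is no depth.
- optics.camera_info(name): a dict with "intrinsics" (3x3 intrinsics, pixels), "dist" ([k1, k2, p1, p2, k3] as OpenCV has them; the pictures are not rectified), "position" and "orientation" of the camera in the world; the wrist camera has in their place "tool_from_camera" (4x4, takes a point from camera to tool coordinates, whose origin is the TCP and whose axes are the flange's). Camera axes: x right, y down, z forward; pixel columns grow to the right and rows downward; lengths in m; the calibration is good to about 2 mm. A picture is of the moment at which its call begins: read the wrist's pose just before it. camera_info takes no time and is no camera call.
- manip.job_done(): hands the job in; it is judged then, once.
The state is a dict: "clock": time; "joint_positions": joint angles; "joint_velocities": joint speeds; "joint_efforts": joint torques, N m; "position": TCP position; "eef_rot": TCP orientation; "contact_force": force on the tool from outside, world axes, zero at the start; "ft_torque": the same for the moment, N m; "gripper_width": finger opening in m; "grip_force": force on a finger pad.
Only numpy, scipy, OpenCV 4.12 (cv2) and the standard library are available. Lean on these libraries where they do the work, as an engineer would, in place of code of your own. Each camera call takes 0.05 s, during which the arm holds its last target. There are 200 camera calls.

## Task

Load the drill jig for the next run: swing its latch clear, lift the bush plate off its two dowels and lay it on the rubber mat, then put every steel blank from the open drawer flat into a nest of the jig (any nest, one in each). Lower the bush plate level back over both dowels until it is fully down, swing the latch back squarely over it, and push the drawer fully home past its detent. Leave the other things on the bench where they are.

Things in the scene. Friction and masses are not known exactly. Their poses are not given: they have to be found in the camera images.
- jig: Drill jig, fixed to the bench: dark steel base 340 (x) x 150 (y) x 20 mm, y from -90 to +60 mm. Origin on the bench under the middle of its four nests, which stand in a row along x, 58 mm apart. Beyond them, at x = +-142 mm, two rest blocks 22 x 90 mm, top at z = 42 mm, each with a dowel. The swing latch is on the -y side. Seated plate: its origin at (0, 0, 42 mm), its x along the jig's x.
- dowel (a point): Top of one of the two locating dowels, x = 142 mm, y = 0, z = 62 mm in the jig's frame; the other is its twin at x = -142 mm. They stand 20 mm above their rest blocks: 12 mm diameter for the lower 13 mm, then tapering to 7 mm at the top. The plate's holes are 14 mm.
- nest0 (a point): Where the centre of a blank seated in this nest lies: x = -87 mm, y = 0, z = 30 mm in the jig's frame (nest floor at 20 mm), axes as the jig. The blank lies with its length along the jig's y. Six round-topped pins, 8 mm thick, 12 mm high, frame it with 2 mm to spare all round: one at each end (y +-41 mm), two at each side (22 mm to the side, y +-24 mm). Fingers have room at |y| under 18 mm.
- nest1 (a point): Where the centre of a blank seated in this nest lies: x = -29 mm, y = 0, z = 30 mm in the jig's frame (nest floor at 20 mm), axes as the jig. The blank lies with its length along the jig's y. Six round-topped pins, 8 mm thick, 12 mm high, frame it with 2 mm to spare all round: one at each end (y +-41 mm), two at each side (22 mm to the side, y +-24 mm). Fingers have room at |y| under 18 mm.
- nest2 (a point): Where the centre of a blank seated in this nest lies: x = 29 mm, y = 0, z = 30 mm in the jig's frame (nest floor at 20 mm), axes as the jig. The blank lies with its length along the jig's y. Six round-topped pins, 8 mm thick, 12 mm high, frame it with 2 mm to spare all round: one at each end (y +-41 mm), two at each side (22 mm to the side, y +-24 mm). Fingers have room at |y| under 18 mm.
- nest3 (a point): Where the centre of a blank seated in this nest lies: x = 87 mm, y = 0, z = 30 mm in the jig's frame (nest floor at 20 mm), axes as the jig. The blank lies with its length along the jig's y. Six round-topped pins, 8 mm thick, 12 mm high, frame it with 2 mm to spare all round: one at each end (y +-41 mm), two at each side (22 mm to the side, y +-24 mm). Fingers have room at |y| under 18 mm.
- plate: Bush plate: aluminium, 320 (x) x 100 (y) x 8 mm, 0.7 kg, two 14 mm holes at x = +-142 mm, y = 0. Either way round is right. Origin at the centre of its underside, z up. Handle: a flat bar along x, 110 mm long, 14 mm thick (y), 20 mm high, its middle 43 mm above the origin, on two posts at x = +-44 mm, 25 mm clear of the plate. Seated blanks stay 2 mm below it. It starts seated and latched.
- mat: Black rubber mat 360 (x) x 160 (y) x 4 mm, fixed flat on the bench; origin at the centre of its underside.
- latch (a joint): Swing latch, a flat arm turning on an upright pivot at x = 0, y = -74 mm of the jig; stays where it is left (about 1.5 N at the knob to turn it). Rad: 0 (stop) = closed, nose squarely over the plate's edge, 2 mm above the seated plate; grows as it swings clockwise seen from above, to a stop at 1.75. From about 1.2 the plate is free; at 1.57 it lies along the plate's edge, 16 mm away.
- latch_knob (a point): Middle of the latch's upright round black knob, 16 mm thick, from 60 to 105 mm above the bench (this point at 86), 45 mm from the pivot on the side away from the nose: closed (0) it is at x = 0, y = -119 mm, at 1.57 rad at x = -45, y = -74 mm of the jig. The flat arm below it lies 52 to 60 mm above the bench.
- cabinet: Green sheet-steel drawer cabinet, 300 deep (x) x 320 wide (y) x 125 mm high, fixed on the bench; origin on the bench under the middle of its front face, drawers open to -x. Two drawers; only the upper one, which stands open, is used: its black-lined floor is 72 mm above the bench and 280 mm wide inside, its thin side walls reach 101 mm, its front panel (12 mm thick) 119 mm.
- drawer (a joint): How far the upper drawer is open, m: 0 = fully home (stop), travel 0.25. It slides along the cabinet's -x with about 2 N friction. From about 13 mm open a sprung detent resists (about 12 N), eases off to nothing at 6 mm and then helps the drawer home.
- drawer_handle (a point): Middle of the upper drawer's bar handle: a thin bar 100 mm long along the cabinet's y, 35 mm in front of the drawer's front panel, 94 mm above the bench. With the drawer open by q it is at x = -(47 mm + q), y = 0 of the cabinet.
- blank0: A steel blank: plain flat block 70 (x) x 32 (y) x 20 mm (z), about 0.34 kg; origin at its centre. Lies flat in the open drawer. Absent in some runs.
- blank1: A steel blank: plain flat block 70 (x) x 32 (y) x 20 mm (z), about 0.34 kg; origin at its centre. Lies flat in the open drawer. Absent in some runs.
- blank2: A steel blank: plain flat block 70 (x) x 32 (y) x 20 mm (z), about 0.34 kg; origin at its centre. Lies flat in the open drawer. Absent in some runs.
- blank3: A steel blank: plain flat block 70 (x) x 32 (y) x 20 mm (z), about 0.34 kg; origin at its centre. Lies flat in the open drawer. Absent in some runs.
- driver_tin: Bystander: steel tin, 80 mm across, 110 mm high, with screwdrivers standing in it (185 mm high in all); origin at the centre of its underside.
- oil_bottle: Bystander: white oil bottle with red cap, 56 mm across, 150 mm high; origin at the centre of its underside.
- vee_block: Bystander: dark steel vee block 90 x 60 x 60 mm; origin at the centre of its underside.
- hammer: Bystander: hammer lying on the bench near the robot; origin on its underside.

How it is judged:
On the way, in this order (a step that is already met when the one before it is completed fails the run):
1. the bush plate is off the jig, lying flat on the rubber mat and let go (x of plate in the frame of mat between -0.15 and 0.15 m and y of plate in the frame of mat between -0.08 and 0.08 m and z of plate in the frame of mat between -0.001 and 0.009 m and angle between plate's own z axis and vertical below 0.06 rad and linear speed of plate below 0.03 m/s and contact force between the fingers and plate below 0.1 N), for 0.2 s.
2. every blank lies flat in a nest of the jig, let go ((distance between blank0 and nest0 below 0.006 m or distance between blank0 and nest1 below 0.006 m or distance between blank0 and nest2 below 0.006 m or distance between blank0 and nest3 below 0.006 m) and angle between the x axis of each of blank0, blank1, blank2, blank3 and the y axis of jig, either way round below 0.15 rad and angle between each of blank0, blank1, blank2, blank3's own x axis and vertical above 1.47 rad and contact force between the fingers and blank0 below 0.1 N and (distance between blank1 and nest0 below 0.006 m or distance between blank1 and nest1 below 0.006 m or distance between blank1 and nest2 below 0.006 m or distance between blank1 and nest3 below 0.006 m) and contact force between the fingers and blank1 below 0.1 N and (distance between blank2 and nest0 below 0.006 m or distance between blank2 and nest1 below 0.006 m or distance between blank2 and nest2 below 0.006 m or distance between blank2 and nest3 below 0.006 m) and contact force between the fingers and blank2 below 0.1 N and (distance between blank3 and nest0 below 0.006 m or distance between blank3 and nest1 below 0.006 m or distance between blank3 and nest2 below 0.006 m or distance between blank3 and nest3 below 0.006 m) and contact force between the fingers and blank3 below 0.1 N), for 0.2 s.
3. the bush plate is fully down on both dowels, let go (horizontal distance between plate and jig below 0.004 m and z of plate in the frame of jig between 0.039 and 0.045 m and angle between the x axis of plate and the x axis of jig, either way round below 0.03 rad and angle between plate's own z axis and vertical below 0.025 rad and contact force between the fingers and plate below 0.1 N), for 0.2 s.
At the end, for the whole second after the job is handed in: Each blank flat in a nest (6 mm, 0.15 rad); bush plate down on both dowels (4 mm sideways, 3 mm in height, 0.03 rad); latch within 0.25 rad of its closed stop; drawer within 4 mm of home; all let go and at rest (all of step 2 and all of step 3 and value of joint latch below 0.25 rad and value of joint drawer below 0.004 m and linear speed of each of blank0, blank1, blank2, blank3, plate below 0.02 m/s); the robot touches nothing.
It fails at once if another thing on the bench (tin, bottle, vee block or hammer) is pushed more than 40 mm from its place (distance of any of driver_tin, oil_bottle, vee_block, hammer from where it was at the start of the episode above 0.04 m).
Of blank0, blank1, blank2, blank3 only 2 to 4 are there at a start; the rules pass over those that are not, and their reading is None.
At some moment in a run one of blank0, blank1, blank2, blank3, plate may be knocked a few centimetres aside while the robot is not near it.
Once in a run the grip may slacken for a moment while it holds something.
It also fails if it takes over 210 s, if anything falls off the work surface, if the arm or the gripper's body presses on something with over 40 N, if the wrist force passes 120 N, or if a joint passes its speed limit or range.

## Working session

There is one attempt and no reset: what is moved stays moved. The work goes in short steps, Python scripts to look and compute and a tool call to move; the robot and the scene stay as the last step left them, time stands still between calls to the robot, and variables do not carry over. Pictures are saved under pics/ and viewed, at most 16 in all, crops included, and the job is handed in when it is done.

Besides the shell and the picture viewer there is one more tool, called after "Emit:" by a JSON object that holds its "api" and its "payload". apply_moves: Moves the arm, as the interface text tells. Its arguments: {"type":"object","properties":{"moves":{"type":"array","items":{"type":"object","properties":{"dx":{"type":"number"},"dy":{"type":"number"},"dz":{"type":"number"},"spin":{"type":"number"}}}},"hand":{"type":"number"},"newtons":{"type":"number"}},"required":["moves"]}

```bash
ls; mkdir -p pics; python3 - <<'E'
from station import readout, optics
import cv2
s=readout.read_state(); print(s)
for n in("side","top","wrist"):
    i=optics.camera_info(n); print(n,i)
    cv2.imwrite(f"pics/{n}0.png",optics.read_camera(n)[:,:,::-1])
E
```

```text
pics
{'clock': 0.0, 'joint_positions': array([-1.19084011,  0.62934529,  0.03843948,  1.51834942, -0.02698329,
        0.99629963, -0.02003944]), 'joint_velocities': array([-1.38561765e-05, -5.36128088e-04,  8.22435503e-04,  2.48860682e-04,
       -1.13813400e-03,  1.31636135e-03,  2.14096237e-04]), 'joint_efforts': array([ 7.68371192e-04, -5.63412988e+01,  1.22617297e+00, -1.93456596e+01,
        1.08867983e-02,  1.03514155e-02, -3.29712202e-05]), 'position': array([0.27996341, 0.58596519, 0.24439551]), 'eef_rot': array([-3.13970931e+00,  3.71111317e-05,  2.69580855e+00]), 'contact_force': array([-0.04665396,  0.14447623,  0.01769715]), 'ft_torque': array([ 0.01409836, -0.03350002, -0.0122422 ]), 'grip_force': 0.0, 'gripper_width': 0.08548007059567049}
side {'intrinsics': array([[478.81616157,   0.        , 252.49350523],
       [  0.        , 478.81616157, 198.50816398],
       [  0.        ,   0.        ,   1.        ]]), 'dist': array([-0.06616472,  0.        ,  0.        ,  0.        ,  0.        ]), 'position': array([ 0.07159427, -1.02664905,  0.96364784]), 'orientation': arra
[... 342 characters left out ...]
5,  1.25304929]), 'orientation': array([-3.05828717, -0.00339289, -1.54182901])}
wrist {'intrinsics': array([[334.68186631,   0.        , 252.58699238],
       [  0.        , 334.68186631, 192.96958963],
       [  0.        ,   0.        ,   1.        ]]), 'dist': array([-0.06576967,  0.        ,  0.        ,  0.        ,  0.        ]), 'tool_from_camera': array([[-7.24168566e-04, -9.52811675e-01, -3.03561175e-01,
         7.76371392e-02],
       [ 9.99999447e-01, -9.21362858e-04,  5.06379390e-04,
        -6.57969944e-05],
       [-7.62174187e-04, -3.03560641e-01,  9.52811816e-01,
        -1.28167779e-01],
       [ 0.00000000e+00,  0.00000000e+00,  0.00000000e+00,
         1.00000000e+00]])}
```

View pics/top0.png

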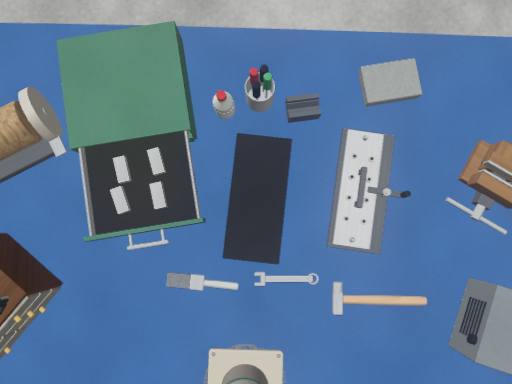

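View pics/side0.png

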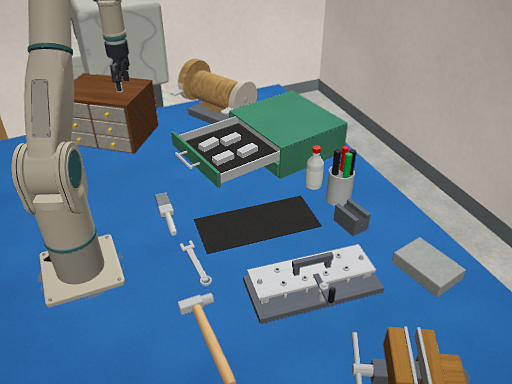

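The top view shows the jig at about px (362,190) with the latch closed and its knob at (405,194). The mat is at (258,198). Four blanks lie in the drawer near (121,169), (156,161), (120,200) and (158,195), and the drawer handle is at (148,244).

```bash
cat > h.py <<'E'
import numpy as np, cv2
from scipy.spatial.transform import Rotation as R
from station import readout, optics
def cam(n):
    """picture + (K,dist,Rwc,pos)"""
    s=readout.read_state(); i=optics.camera_info(n); im=optics.read_camera(n)[:,:,::-1].copy()
    if n=="wrist":
        T=np.eye(4); T[:3,:3]=R.from_euler('xyz',s['eef_rot']).as_matrix(); T[:3,3]=s['position']
        T=T@i['tool_from_camera']; Rm,p=T[:3,:3],T[:3,3]
    else: Rm,p=R.from_euler('xyz',i['orientation']).as_matrix(),i['position']
    return im,(i['intrinsics'],i['dist'],Rm,p)
def ray(c,px):
    u=cv2.undistortPoints(np.array(px,float).reshape(-1,1,2),c[0],c[1])[:,0]
    return np.c_[u,np.ones(len(u))]@c[2].T
def onz(c,px,z):
    d=ray(c,px); return c[3]+d*((z-c[3][2])/d[:,2])[:,None]
def proj(c,P):
    P=(np.array(P,float).reshape(-1,3)-c[3])@c[2]
    return cv2.projectPoints(P,np.zeros(3),np.zeros(3),c[0],c[1])[0][:,0]
def tri(c1,p1,c2,p2):
    A=[];b=[]
    for c,p in((c1,p1),(c2,p2)):
        d=ray(c,p)[0]; d/=np.linalg.norm(d); M=np.eye(3)-np.outer(d,d); A.append(M); b.append(M@c[3])
    return np.linalg.solve(sum(A),sum(b))
def rects(c,mask,z,amin,amax):
    """min-area rects in world mm on plane z: (x,y,yaw of long side,L,W)"""
    out=[]
    for k in cv2.findContours(mask.astype(np.uint8),cv2.RETR_EXTERNAL,cv2.CHAIN_APPROX_NONE)[0]:
        if not amin<cv2.contourArea(k)<amax: continue
        w=onz(c,k.reshape(-1,2),z)[:,:2]*1000
        (x,y),(a,b),t=cv2.minAreaRect(w.astype(np.float32))
        if a<b: a,b,t=b,a,t+90
        t=(np.radians(t)+np.pi/2)%np.pi-np.pi/2
        out.append([round(float(v),3) for v in(x,y,t,a,b)]+[cv2.boundingRect(k)])
    return out
E
python3 - <<'E'
from h import *
im,c=cam("top"); hsv=cv2.cvtColor(im,cv2.COLOR_BGR2HSV); H,S,V=cv2.split(hsv)
wh=(S<50)&(V>150)
for r in rects(c,wh,.092,100,700): print("white@92",r)
pl=cv2.morphologyEx(((S<60)&(V>140)).astype(np.uint8),cv2.MORPH_CLOSE,np.ones((5,5)))
for r in rects(c,pl,.050,2500,9000): print("plate",r)
bk=(V<60)
for r in rects(c,bk,.004,4000,12000): print("mat",r)
notblue=~((H>100)&(H<125)&(S>120))
for r in rects(c,notblue,.02,5000,10000): print("jig",r)
gr=((H>60)&(H<95)&(S>80))
for r in rects(c,gr,.119,400,30000): print("green119",r)
big=cv2.resize(im[110:270,60:420],None,fx=2.2,fy=2.2,interpolation=cv2.INTER_CUBIC); cv2.imwrite("pics/crop1.png",big)
E
```

```text
white@92 [125.684, -654.118, 1.273, 99.643, 61.957, (476, 340, 36, 34)]
white@92 [258.498, -667.03, -0.009, 97.717, 53.516, (491, 285, 21, 39)]
white@92 [265.318, -307.954, -1.553, 167.408, 82.286, (333, 282, 65, 33)]
white@92 [292.146, 89.069, 1.503, 127.696, 39.432, (188, 274, 50, 17)]
white@92 [310.526, -102.13, -1.542, 164.258, 33.502, (255, 272, 64, 14)]
white@92 [402.278, 267.642, -1.376, 109.063, 38.772, (127, 229, 42, 21)]
white@92 [500.021, -607.438, 1.12, 181.317, 40.247, (446, 197, 61, 37)]
white@92 [503.473, 346.219, 0.377, 68.53, 30.091, (110, 186, 19, 28)]
white@92 [518.947, 244.91, 0.246, 68.447, 30.569, (150, 182, 16, 27)]
white@92 [585.803, 346.078, 0.272, 68.754, 30.919, (113, 156, 16, 27)]
white@92 [523.021, 438.874, 0.191, 235.113, 6.064, (79, 148, 13, 88)]
white@92 [610.563, 254.549, 0.312, 68.309, 30.541, (147, 147, 18, 28)]
white@92 [641.503, 520.92, 0.526, 48.008, 31.048, (49, 136, 17, 21)]
white@92 [735.237, 600.968, 0.49, 132.702, 36.968, (18, 87, 29, 46)]
white@92 [812.237, -16.098, 1.467, 79.877, 61.063, (245, 77, 30, 24)]
plate [556.397, -296.785, -0.121, 322.306, 106.848, (332, 129, 54, 121)]
jig [524.919, -18.937, -0.082, 353.842, 155.853, (223, 133, 69, 131)]
jig [551.102, -340.653, -0.114, 340.764, 216.931, (326, 128, 85, 126)]
green119 [795.328, 338.016, -1.388, 333.632, 331.858, (57, 22, 139, 129)]
```

View pics/crop1.png

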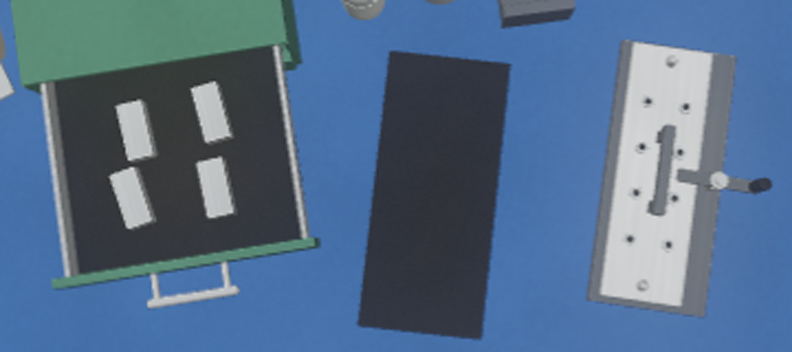

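The crop shows the dowels at about crop px (672,61) and (643,285), the handle at (664,170), and the latch pivot at (719,180) with its knob at (760,185). The four blanks are clear of each other.

```bash
python3 - <<'E'
from h import *
im,c=cam("top"); f=lambda x,y:(60+x/2.2,110+y/2.2)
im2,c2=cam("side")
d=onz(c,[f(671.5,61),f(643,285)],.062); print("dowels",d, "mid",d.mean(0), "L",np.linalg.norm(d[0]-d[1]), "yaw",np.arctan2(*(d[0]-d[1])[[1,0]]))
print("knob",onz(c,[f(762,185)],.105),"pivot",onz(c,[f(719,180)],.066))
H,S,V=cv2.split(cv2.cvtColor(im,cv2.COLOR_BGR2HSV))
dk=(V<110); dk[:, :340]=0; dk[:,384:]=0; dk[:130]=0; dk[250:]=0
for z in(.095,): 
  for r in rects(c,dk,z,60,2000): print("bar",r)
bk=(V<75)&(S<90)
for r in rects(c,bk,.004,4000,12000): print("mat",r)
# handle of the drawer: corners of bar, crop px
print("dhandle",onz(c,[f(150,304),f(237,290)],.098))
print("panel top edge",onz(c,[f(53,283),f(317,241)],.119))
E
```

```text
dowels [[ 0.694889   -0.31117403  0.062     ]
 [ 0.41564534 -0.27870095  0.062     ]] mid [ 0.55526717 -0.29493749  0.062     ] L 0.28112546233528235 yaw -0.11576941891374817
knob [[ 0.53912495 -0.41071046  0.105     ]] pivot [[ 0.54707075 -0.37029325  0.066     ]]
mat [526.375, -18.695, -0.081, 355.318, 155.558, (223, 134, 68, 129)]
mat [560.281, 317.982, -1.378, 288.129, 254.929, (85, 131, 111, 103)]
dhandle [[0.37694183 0.31294323 0.098     ]
 [0.39661496 0.21030157 0.098     ]]
panel top edge [[0.39885819 0.42189811 0.119     ]
 [0.4571111  0.11500687 0.119     ]]
```

Emit:
{"api": "apply_moves", "payload": {"moves": [{"dx": 261,"dy": -880,"dz": 60,"spin": -1.242},{"dx": 261,"dy": -880,"dz": 60,"spin": -1.242},{"dx": 261,"dy": -880,"dz": 60,"spin": -1.242},{"dx": 261,"dy": -880,"dz": 60,"spin": -1.242},{"dx": 261,"dy": -880,"dz": 60,"spin": -1.242},{"dx": 261,"dy": -880,"dz": 60,"spin": -1.242},{"dx": 261,"dy": -880,"dz": 60,"spin": -1.242},{"dx": 261,"dy": -880,"dz": 60,"spin": -1.242},{"dx": 261,"dy": -880,"dz": 60,"spin": -1.242},{"dx": 261,"dy": -880,"dz": 60,"spin": -1.242},{"dx": 261,"dy": -880,"dz": 60,"spin": -1.242},{"dx": 261,"dy": -880,"dz": 60,"spin": -1.242}], "hand": 0}}

```text
clock: 1.8
position: [0.4936, -0.1328, 0.2946]
eef_rot: [3.141, -0.001, 1.454]
contact_force: [0.5, 0.8, -0.2]
gripper_width: 0.085
grip_force: 0.0
```

Emit:
{"api": "apply_moves", "payload": {"moves": [{"dx": 0,"dy": 0,"dz": 0},{"dx": 0,"dy": 0,"dz": 0}]}}

```text
schema error: expected keys dx, dy, dz, spin
```

Emit:
{"api": "apply_moves", "payload": {"moves": [{"dx": 50,"dy": -170,"dz": 0,"spin": 0},{"dx": 50,"dy": -170,"dz": 0,"spin": 0},{"dx": 50,"dy": -170,"dz": 0,"spin": 0},{"dx": 50,"dy": -170,"dz": 0,"spin": 0},{"dx": 50,"dy": -170,"dz": 0,"spin": 0}]}}

```text
clock: 2.42
position: [0.5429, -0.3002, 0.2938]
eef_rot: [-3.141, -0.001, 1.454]
contact_force: [0.2, 0.7, -0.3]
gripper_width: 0.0854
grip_force: 0.0
```

```bash
python3 - <<'E'
from h import *
print(readout.read_state()['position'],readout.read_state()['eef_rot'])
im,c=cam("wrist"); cv2.imwrite("pics/w1.png",im)
J=np.array([.555,-.295]);y=-.117
for n,p in dict(d1=(.142,0,.062),d0=(-.142,0,.062),knob=(0,-.119,.105),piv=(0,-.074,.06),b0=(.055,0,.095),b1=(-.055,0,.095)).items():
    w=R.from_euler('z',y).apply(p)+[*J,0]; print(n,proj(c,w).round(1))
E
```

```text
[ 0.54285959 -0.30021582  0.29378001] [-3.14071999e+00 -1.33580624e-03  1.45384481e+00]
d1 [[391.9 155.7]]
d0 [[134.1 155.7]]
knob [[263.4 272.1]]
piv [[262.6 217.8]]
b0 [[319.3 161.8]]
b1 [[209.  161.8]]
```

View pics/w1.png

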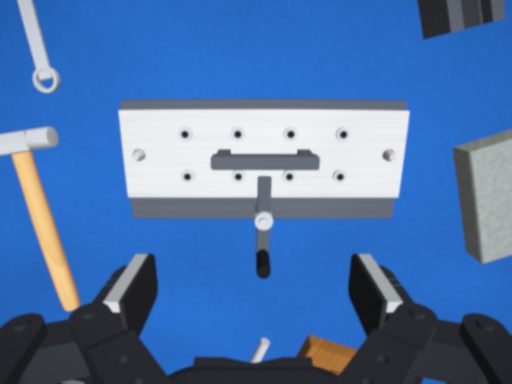

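The wrist view agrees with the top-camera estimate to about 1 mm: dowels at (389,155) and (139,155), handle bar centre (265,162), knob top at about (263,268). I'll go down on the knob next.

Emit:
{"api": "apply_moves", "payload": {"moves": [{"dx": -1,"dy": -60,"dz": 0,"spin": 0},{"dx": -1,"dy": -113,"dz": -30,"spin": 0},{"dx": -1,"dy": -113,"dz": -80,"spin": 0},{"dx": -1,"dy": -113,"dz": -140,"spin": 0},{"dx": -1,"dy": -113,"dz": -180,"spin": 0},{"dx": -1,"dy": -113,"dz": -201,"spin": 0},{"dx": -1,"dy": -113,"dz": -201,"spin": 0}], "hand": 0.3}}

```text
clock: 3.35
position: [0.5422, -0.4125, 0.0926]
eef_rot: [-3.14, -0.001, 1.455]
contact_force: [0.8, 0.8, 1.0]
gripper_width: 0.0595
grip_force: 0.0
```

Emit:
{"api": "apply_moves", "payload": {"moves": [{"dx": 0,"dy": 0,"dz": 0,"spin": 0},{"dx": 0,"dy": 0,"dz": 0,"spin": 0},{"dx": 0,"dy": 0,"dz": 0,"spin": 0},{"dx": 0,"dy": 0,"dz": 0,"spin": 0},{"dx": 0,"dy": 0,"dz": 0,"spin": 0}], "hand": 1, "newtons": 20}}

```text
clock: 3.98
position: [0.5416, -0.4146, 0.0951]
eef_rot: [3.141, 0.001, 1.453]
contact_force: [-3.1, 1.1, 6.1]
gripper_width: 0.0149
grip_force: 19.9
```

Emit:
{"api": "apply_moves", "payload": {"moves": [{"dx": -7.9,"dy": 1.7,"dz": 0,"spin": -0.18},{"dx": -15.4,"dy": 4.7,"dz": 0,"spin": -0.36},{"dx": -22.2,"dy": 9.1,"dz": 0,"spin": -0.54},{"dx": -28.2,"dy": 14.6,"dz": 0,"spin": -0.72},{"dx": -33,"dy": 21,"dz": 0,"spin": -0.9},{"dx": -36.6,"dy": 28.3,"dz": 0,"spin": -1.08},{"dx": -38.9,"dy": 36,"dz": 0,"spin": -1.26},{"dx": -39.7,"dy": 44.1,"dz": 0,"spin": -1.44},{"dx": -39.4,"dy": 50,"dz": 0,"spin": -1.57},{"dx": -39.4,"dy": 50,"dz": 0,"spin": -1.57},{"dx": -39.4,"dy": 50,"dz": 0,"spin": -1.57}]}}

```text
clock: 5.35
position: [0.503, -0.3652, 0.0951]
eef_rot: [3.14, -0.002, -0.116]
contact_force: [-1.6, -0.3, 5.6]
gripper_width: 0.0153
grip_force: 20.0
```

Emit:
{"api": "apply_moves", "payload": {"moves": [{"dx": 0,"dy": 0,"dz": 0,"spin": 0},{"dx": 0,"dy": 0,"dz": 0,"spin": 0},{"dx": 0,"dy": 0,"dz": 0,"spin": 0},{"dx": 0,"dy": 0,"dz": 60,"spin": 0},{"dx": 0,"dy": 0,"dz": 110,"spin": 0},{"dx": 0,"dy": 0,"dz": 110,"spin": 0}], "hand": 0.5}}

```text
clock: 6.1
position: [0.504, -0.3662, 0.2074]
eef_rot: [3.137, -0.006, -0.116]
contact_force: [0.5, -0.2, 0.4]
gripper_width: 0.0427
grip_force: 0.0
```

Emit:
{"api": "apply_moves", "payload": {"moves": [{"dx": 30,"dy": 40,"dz": 0,"spin": 0},{"dx": 52,"dy": 71,"dz": -10,"spin": 0},{"dx": 52,"dy": 71,"dz": -50,"spin": 0},{"dx": 52,"dy": 71,"dz": -90,"spin": 0},{"dx": 52,"dy": 71,"dz": -115,"spin": 0},{"dx": 52,"dy": 71,"dz": -127,"spin": 0},{"dx": 52,"dy": 71,"dz": -127,"spin": 0}]}}

```text
clock: 6.98
position: [0.5541, -0.2927, 0.0754]
eef_rot: [-3.141, 0.002, -0.116]
contact_force: [-0.1, -0.1, 0.2]
gripper_width: 0.0428
grip_force: 0.0
```

Emit:
{"api": "apply_moves", "payload": {"moves": [{"dx": 0,"dy": 0,"dz": 0,"spin": 0},{"dx": 0,"dy": 0,"dz": 0,"spin": 0},{"dx": 0,"dy": 0,"dz": 0,"spin": 0},{"dx": 0,"dy": 0,"dz": 0,"spin": 0},{"dx": 0,"dy": 0,"dz": 0,"spin": 0}], "hand": 1, "newtons": 60}}

```text
clock: 7.6
position: [0.5549, -0.296, 0.0779]
eef_rot: [3.137, -0.003, -0.117]
contact_force: [-0.8, -5.8, 1.6]
gripper_width: 0.0134
grip_force: 62.2
```

Emit:
{"api": "apply_moves", "payload": {"moves": [{"dx": 0,"dy": 0,"dz": 0,"spin": 0},{"dx": 0,"dy": 0,"dz": 0,"spin": 0},{"dx": 0,"dy": 0,"dz": 10,"spin": 0},{"dx": 0,"dy": 0,"dz": 20,"spin": 0},{"dx": 0,"dy": 0,"dz": 32,"spin": 0},{"dx": 0,"dy": 0,"dz": 46,"spin": 0},{"dx": 0,"dy": 0,"dz": 60,"spin": 0},{"dx": 0,"dy": 0,"dz": 60,"spin": 0}], "newtons": 110}}

```text
clock: 8.6
position: [0.5554, -0.2934, 0.1378]
eef_rot: [3.141, -0.003, -0.116]
contact_force: [0.6, 0.3, -6.2]
gripper_width: 0.0127
grip_force: 108.5
```

Emit:
{"api": "apply_moves", "payload": {"moves": [{"dx": -3,"dy": 30,"dz": 0,"spin": 0},{"dx": -8,"dy": 75,"dz": 0,"spin": 0.01},{"dx": -13,"dy": 125,"dz": 0,"spin": 0.02},{"dx": -19,"dy": 180,"dz": 0,"spin": 0.036},{"dx": -25,"dy": 230,"dz": 0,"spin": 0.036},{"dx": -28,"dy": 265,"dz": 0,"spin": 0.036},{"dx": -29,"dy": 277,"dz": 0,"spin": 0.036},{"dx": -29,"dy": 277,"dz": -20,"spin": 0.036},{"dx": -29,"dy": 277,"dz": -45,"spin": 0.036},{"dx": -29,"dy": 277,"dz": -70,"spin": 0.036},{"dx": -29,"dy": 277,"dz": -85,"spin": 0.036},{"dx": -29,"dy": 277,"dz": -85,"spin": 0.036}]}}

```text
clock: 10.1
position: [0.5252, -0.0166, 0.0506]
eef_rot: [3.141, 0.001, -0.081]
contact_force: [-0.2, 0.3, -5.7]
gripper_width: 0.0123
grip_force: 109.7
```

Emit:
{"api": "apply_moves", "payload": {"moves": [{"dx": 0,"dy": 0,"dz": -4,"spin": 0},{"dx": 0,"dy": 0,"dz": -8,"spin": 0},{"dx": 0,"dy": 0,"dz": -11,"spin": 0},{"dx": 0,"dy": 0,"dz": -11,"spin": 0},{"dx": 0,"dy": 0,"dz": -11,"spin": 0}]}}

```text
clock: 10.72
position: [0.5257, -0.016, 0.0403]
eef_rot: [3.142, -0.0, -0.08]
contact_force: [0.8, 0.9, -6.4]
gripper_width: 0.0126
grip_force: 109.9
```

Emit:
{"api": "apply_moves", "payload": {"moves": [{"dx": 0,"dy": 0,"dz": 0,"spin": 0},{"dx": 0,"dy": 0,"dz": 0,"spin": 0},{"dx": 0,"dy": 0,"dz": 0,"spin": 0},{"dx": 0,"dy": 0,"dz": 0,"spin": 0}], "hand": 0.5}}

```text
clock: 11.22
position: [0.5258, -0.0161, 0.0404]
eef_rot: [-3.142, -0.0, -0.08]
contact_force: [0.8, -0.1, 0.1]
gripper_width: 0.0428
grip_force: 0.0
```

Emit:
{"api": "apply_moves", "payload": {"moves": [{"dx": 0,"dy": 0,"dz": 60,"spin": 0},{"dx": 0,"dy": 0,"dz": 120,"spin": 0},{"dx": 0,"dy": 0,"dz": 180,"spin": 0.1},{"dx": 35,"dy": 317,"dz": 260,"spin": 0.38},{"dx": 35,"dy": 317,"dz": 260,"spin": 0.38},{"dx": 35,"dy": 317,"dz": 260,"spin": 0.38},{"dx": 35,"dy": 317,"dz": 260,"spin": 0.38},{"dx": 35,"dy": 317,"dz": 260,"spin": 0.38},{"dx": 35,"dy": 317,"dz": 260,"spin": 0.38},{"dx": 35,"dy": 317,"dz": 260,"spin": 0.38},{"dx": 35,"dy": 317,"dz": 260,"spin": 0.38},{"dx": 35,"dy": 317,"dz": 260,"spin": 0.38}]}}

```text
clock: 12.72
position: [0.5608, 0.2987, 0.3003]
eef_rot: [3.141, 0.001, 0.296]
contact_force: [-0.3, -0.3, -0.1]
gripper_width: 0.043
grip_force: 0.0
```

```bash
python3 - <<'E'
from h import *
s=readout.read_state();print(s['clock'],s['position'],s['eef_rot'])
im,c=cam("wrist"); cv2.imwrite("pics/w2.png",im)
H,S,V=cv2.split(cv2.cvtColor(im,cv2.COLOR_BGR2HSV))
for r in rects(c,(S<50)&(V>150),.092,500,6000): print(r)
im,c=cam("top")
H,S,V=cv2.split(cv2.cvtColor(im,cv2.COLOR_BGR2HSV)); pl=cv2.morphologyEx(((S<60)&(V>140)).astype(np.uint8),cv2.MORPH_CLOSE,np.ones((9,9)))
for r in rects(c,pl,.012,2500,9000): print("plate",r)
cv2.imwrite("pics/top2.png",im)
E
```

```text
12.725 [0.5607976  0.29866977 0.30026895] [3.14127537e+00 5.47924722e-04 2.96213058e-01]
[355.157, 201.032, 1.507, 84.225, 39.36, (244, 326, 67, 31)]
[392.643, 259.327, -1.372, 98.079, 24.547, (202, 295, 82, 24)]
[468.912, 192.415, 0.557, 68.532, 17.839, (305, 243, 25, 51)]
[425.131, 335.976, 0.034, 68.566, 17.597, (176, 243, 25, 51)]
[521.231, 246.186, 0.253, 74.685, 32.692, (272, 180, 35, 66)]
[505.787, 346.205, 0.378, 73.752, 32.479, (176, 167, 38, 67)]
[610.359, 254.994, 0.313, 70.011, 32.862, (292, 96, 35, 71)]
[585.815, 345.47, 0.277, 69.813, 31.727, (199, 93, 33, 71)]
[572.118, 155.658, 0.193, 238.382, 16.453, (358, 79, 60, 212)]
[518.074, 437.039, 0.186, 239.185, 6.499, (110, 44, 9, 224)]
[765.231, 129.728, -1.208, 54.937, 28.909, (458, 0, 54, 33)]
[639.483, 521.181, 0.504, 47.688, 32.08, (29, 0, 46, 51)]
plate [527.004, -15.038, -0.08, 319.932, 101.441, (232, 140, 48, 116)]
plate [527.771, 632.679, 0.078, 601.622, 167.553, (0, 87, 58, 212)]
```

View pics/w2.png

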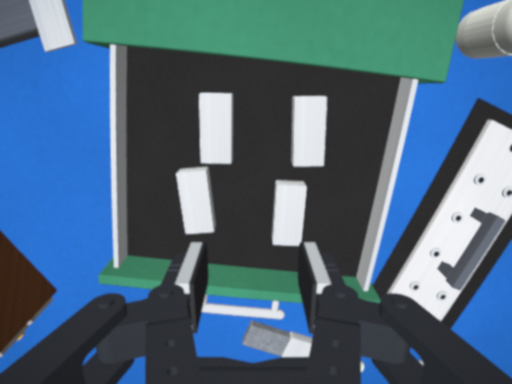

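View pics/top2.png

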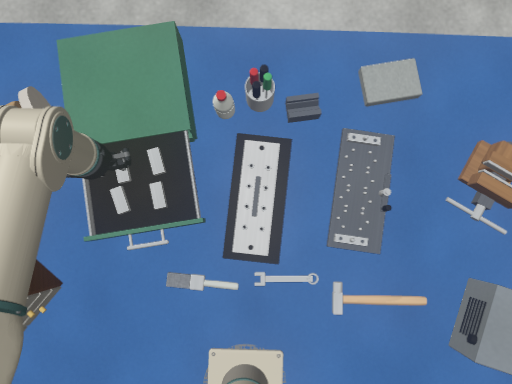

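The drawer picture shows four blanks clear of each other at px (216,128), (309,130), (196,200) and (289,212). The top view shows the plate flat on the mat at (257,198), and an empty jig with the latch open.

Emit:
{"api": "apply_moves", "payload": {"moves": [{"dx": 25,"dy": 47,"dz": -30,"spin": -0.02},{"dx": 25,"dy": 47,"dz": -90,"spin": -0.02},{"dx": 25,"dy": 47,"dz": -145,"spin": -0.02},{"dx": 25,"dy": 47,"dz": -185,"spin": -0.02},{"dx": 25,"dy": 47,"dz": -203,"spin": -0.02},{"dx": 25,"dy": 47,"dz": -212,"spin": -0.02},{"dx": 25,"dy": 47,"dz": -212,"spin": -0.02},{"dx": 25,"dy": 47,"dz": -212,"spin": -0.02}], "hand": 0.3}}

```text
clock: 13.82
position: [0.5867, 0.3483, 0.09]
eef_rot: [-3.141, -0.003, 0.28]
contact_force: [0.3, -0.3, -0.7]
gripper_width: 0.0594
grip_force: 0.0
```

Emit:
{"api": "apply_moves", "payload": {"moves": [{"dx": 0,"dy": 0,"dz": 0,"spin": 0},{"dx": 0,"dy": 0,"dz": 0,"spin": 0},{"dx": 0,"dy": 0,"dz": 0,"spin": 0},{"dx": 0,"dy": 0,"dz": 0,"spin": 0},{"dx": 0,"dy": 0,"dz": 0,"spin": 0}], "hand": 1, "newtons": 100}}

```text
clock: 14.45
position: [0.5866, 0.3479, 0.0898]
eef_rot: [3.142, -0.002, 0.28]
contact_force: [-1.4, -1.2, 6.1]
gripper_width: 0.0298
grip_force: 99.9
```

Emit:
{"api": "apply_moves", "payload": {"moves": [{"dx": 0,"dy": 0,"dz": 15,"spin": 0},{"dx": 0,"dy": 0,"dz": 45,"spin": 0},{"dx": 0,"dy": 0,"dz": 100,"spin": 0.1},{"dx": 5,"dy": -50,"dz": 130,"spin": 0.25},{"dx": 10,"dy": -110,"dz": 130,"spin": 0.4},{"dx": 15,"dy": -170,"dz": 130,"spin": 0.55},{"dx": 20,"dy": -230,"dz": 130,"spin": 0.7},{"dx": 25,"dy": -290,"dz": 130,"spin": 0.85},{"dx": 30,"dy": -350,"dz": 130,"spin": 1.0},{"dx": 35,"dy": -410,"dz": 130,"spin": 1.1},{"dx": 42,"dy": -470,"dz": 130,"spin": 1.17},{"dx": 48,"dy": -530,"dz": 130,"spin": 1.174}]}}

```text
clock: 15.95
position: [0.6334, -0.1838, 0.2186]
eef_rot: [-3.141, -0.0, 1.454]
contact_force: [0.6, 1.2, -3.5]
gripper_width: 0.0295
grip_force: 99.6
```

Emit:
{"api": "apply_moves", "payload": {"moves": [{"dx": -40,"dy": -60,"dz": 20,"spin": 0},{"dx": -40,"dy": -120,"dz": 40,"spin": 0},{"dx": -40,"dy": -120,"dz": 40,"spin": 0},{"dx": -40,"dy": -120,"dz": 40,"spin": 0}]}}

```text
clock: 16.45
position: [0.5931, -0.3028, 0.2585]
eef_rot: [-3.142, -0.0, 1.451]
contact_force: [-0.1, 1.0, -3.7]
gripper_width: 0.0294
grip_force: 100.3
```

```bash
python3 - <<'E'
from h import *
s=readout.read_state();print(s['position'],s['eef_rot'])
im,c=cam("wrist")
J=np.array([.556,-.295]);y=-.117
for x in(-87,-29,29,87):
    P=[R.from_euler('z',y).apply(np.array(p)/1000)+[*J,0] for p in((x,41,32),(x,-41,32),(x-22,24,32),(x+22,24,32),(x-22,-24,32),(x+22,-24,32))]
    for q in proj(c,P): cv2.circle(im,tuple(int(v) for v in q.round()),1,(0,0,255),-1)
for x in(-142,142):
    for q in proj(c,[R.from_euler('z',y).apply([x/1000,0,.062])+[*J,0]]): cv2.circle(im,tuple(int(v) for v in q.round()),1,(0,255,0),-1)
cv2.imwrite("pics/w3.png",cv2.resize(im[60:300,60:460],None,fx=2,fy=2,interpolation=cv2.INTER_CUBIC))
E
```

```text
[ 0.59305879 -0.30280155  0.25850183] [-3.14157841e+00 -2.16907837e-04  1.45147717e+00]
```

View pics/w3.png

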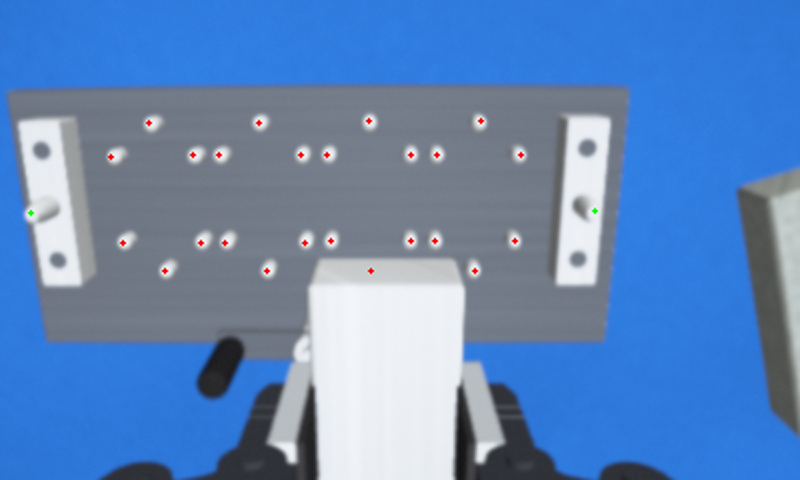

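Predicted pin positions (red) sit on the seen pins to within about 0.5 mm, so the jig pose is confirmed. The blank is held straight.

Emit:
{"api": "apply_moves", "payload": {"moves": [{"dx": 49.4,"dy": -1.2,"dz": -50,"spin": 0.003},{"dx": 49.4,"dy": -1.2,"dz": -105,"spin": 0.003},{"dx": 49.4,"dy": -1.2,"dz": -160,"spin": 0.003},{"dx": 49.4,"dy": -1.2,"dz": -190,"spin": 0.003},{"dx": 49.4,"dy": -1.2,"dz": -203,"spin": 0.003},{"dx": 49.4,"dy": -1.2,"dz": -203,"spin": 0.003},{"dx": 49.4,"dy": -1.2,"dz": -203,"spin": 0.003}]}}

```text
clock: 17.38
position: [0.6444, -0.3033, 0.0571]
eef_rot: [3.139, 0.001, 1.458]
contact_force: [-0.7, -0.5, -3.0]
gripper_width: 0.0295
grip_force: 100.3
```

Emit:
{"api": "apply_moves", "payload": {"moves": [{"dx": -1.8,"dy": -0.7,"dz": -3,"spin": -0.003},{"dx": -1.8,"dy": -0.7,"dz": -3,"spin": -0.003},{"dx": -1.8,"dy": -0.7,"dz": -9,"spin": -0.003},{"dx": -1.8,"dy": -0.7,"dz": -15,"spin": -0.003},{"dx": -1.8,"dy": -0.7,"dz": -19,"spin": -0.003},{"dx": -1.8,"dy": -0.7,"dz": -19,"spin": -0.003}]}}

```text
clock: 18.12
position: [0.641, -0.3039, 0.0378]
eef_rot: [-3.141, -0.001, 1.454]
contact_force: [-3.7, 2.5, 8.3]
gripper_width: 0.0294
grip_force: 101.8
```

Emit:
{"api": "apply_moves", "payload": {"moves": [{"dx": 0,"dy": 0,"dz": 0,"spin": 0},{"dx": 0,"dy": 0,"dz": 0,"spin": 0},{"dx": 0,"dy": 0,"dz": 0,"spin": 0},{"dx": 0,"dy": 0,"dz": 15,"spin": 0},{"dx": 0,"dy": 0,"dz": 50,"spin": 0},{"dx": 0,"dy": 20,"dz": 110,"spin": 0},{"dx": 0,"dy": 60,"dz": 170,"spin": 0},{"dx": -20,"dy": 120,"dz": 200,"spin": 0}], "hand": 0.45}}

```text
clock: 19.12
position: [0.627, -0.1988, 0.2326]
eef_rot: [3.135, 0.002, 1.452]
contact_force: [1.2, 0.1, -0.6]
gripper_width: 0.0469
grip_force: 0.0
```

```bash
cat > look.py <<'E'
from h import *
s=readout.read_state();print(s['clock'],s['position'].round(4),s['eef_rot'].round(3))
im,c=cam("top"); H,S,V=cv2.split(cv2.cvtColor(im,cv2.COLOR_BGR2HSV)); w=(S<50)&(V>150)
for r in rects(c,w,.092,180,700):
    if 55<r[3]<80 and 25<r[4]<37 and r[1]>100: print("drawer",r)
for r in rects(c,w,.040,180,700):
    if r[1]<-150 and r[3]<90:
        d=np.array(r[:2])-[556,-295]; print("jigblank",r[:5],"jig frame",(R.from_euler('z',.117).apply([*d,0])[:2]).round(1))
pl=cv2.morphologyEx(((S<60)&(V>140)).astype(np.uint8),cv2.MORPH_CLOSE,np.ones((9,9)))
for r in rects(c,pl,.012,2500,9000):
    if r[1]<200: print("plate",r)
cv2.imwrite("pics/last.png",im)
E
python3 look.py
```

```text
19.125 [ 0.627  -0.1988  0.2326] [3.135e+00 2.000e-03 1.452e+00]
drawer [503.751, 346.329, 0.377, 68.326, 30.091, (110, 186, 19, 28)]
drawer [519.156, 245.097, 0.258, 68.262, 30.426, (150, 181, 16, 28)]
drawer [610.695, 254.714, 0.312, 67.956, 30.309, (147, 147, 18, 27)]
jigblank [256.009, -245.305, 0.018, 85.842, 24.53] jig frame [-303.7   14.3]
```

Emit:
{"api": "apply_moves", "payload": {"moves": [{"dx": -2,"dy": 60,"dz": 0,"spin": -0.15},{"dx": -4,"dy": 120,"dz": 0,"spin": -0.3},{"dx": -6,"dy": 180,"dz": 0,"spin": -0.45},{"dx": -8,"dy": 240,"dz": 0,"spin": -0.6},{"dx": -10,"dy": 300,"dz": 0,"spin": -0.77},{"dx": -12,"dy": 360,"dz": 0,"spin": -0.95},{"dx": -14,"dy": 420,"dz": 0,"spin": -1.1},{"dx": -16,"dy": 454,"dz": 0,"spin": -1.14},{"dx": -16,"dy": 454,"dz": -40,"spin": -1.14},{"dx": -16,"dy": 454,"dz": -90,"spin": -1.14},{"dx": -16,"dy": 454,"dz": -110,"spin": -1.14},{"dx": -16,"dy": 454,"dz": -110,"spin": -1.14}], "hand": 0.3}}

```text
clock: 20.68
position: [0.6091, 0.2562, 0.1179]
eef_rot: [3.141, 0.001, 0.313]
contact_force: [-0.7, -0.3, 0.4]
gripper_width: 0.0602
grip_force: 0.0
```

Emit:
{"api": "apply_moves", "payload": {"moves": [{"dx": 1.5,"dy": -1.4,"dz": -18,"spin": 0},{"dx": 1.5,"dy": -1.4,"dz": -28,"spin": 0},{"dx": 1.5,"dy": -1.4,"dz": -28,"spin": 0},{"dx": 1.5,"dy": -1.4,"dz": -28,"spin": 0}]}}

```text
clock: 21.18
position: [0.6112, 0.2551, 0.0907]
eef_rot: [3.142, -0.001, 0.314]
contact_force: [0.8, 1.0, -0.5]
gripper_width: 0.0595
grip_force: 0.0
```

Emit:
{"api": "apply_moves", "payload": {"moves": [{"dx": 0,"dy": 0,"dz": 0,"spin": 0},{"dx": 0,"dy": 0,"dz": 0,"spin": 0},{"dx": 0,"dy": 0,"dz": 0,"spin": 0},{"dx": 0,"dy": 0,"dz": 0,"spin": 0}], "hand": 1, "newtons": 100}}

```text
clock: 21.68
position: [0.6115, 0.2551, 0.0913]
eef_rot: [3.142, -0.002, 0.314]
contact_force: [-1.1, 0.2, 6.2]
gripper_width: 0.0295
grip_force: 100.0
```

Emit:
{"api": "apply_moves", "payload": {"moves": [{"dx": 0,"dy": 0,"dz": 15,"spin": 0},{"dx": 0,"dy": 0,"dz": 50,"spin": 0},{"dx": -2,"dy": -20,"dz": 105,"spin": 0.1},{"dx": -5,"dy": -80,"dz": 115,"spin": 0.25},{"dx": -8,"dy": -140,"dz": 115,"spin": 0.4},{"dx": -11,"dy": -200,"dz": 115,"spin": 0.55},{"dx": -14,"dy": -260,"dz": 115,"spin": 0.7},{"dx": -17,"dy": -320,"dz": 115,"spin": 0.85},{"dx": -20,"dy": -380,"dz": 115,"spin": 1.0},{"dx": -23,"dy": -440,"dz": 115,"spin": 1.1},{"dx": -25,"dy": -500,"dz": 100,"spin": 1.14},{"dx": -26.6,"dy": -552,"dz": 75,"spin": 1.14}]}}

```text
clock: 23.18
position: [0.5839, -0.3, 0.166]
eef_rot: [3.14, 0.001, 1.453]
contact_force: [0.4, -0.3, -3.3]
gripper_width: 0.0296
grip_force: 99.8
```

Emit:
{"api": "apply_moves", "payload": {"moves": [{"dx": -0.5,"dy": 0,"dz": -40,"spin": 0},{"dx": -0.5,"dy": 0,"dz": -80,"spin": 0},{"dx": -0.5,"dy": 0,"dz": -105,"spin": 0},{"dx": -0.5,"dy": 0,"dz": -105,"spin": 0},{"dx": -0.5,"dy": 0,"dz": -105,"spin": 0}]}}

```text
clock: 23.8
position: [0.5843, -0.2975, 0.0614]
eef_rot: [3.14, 0.001, 1.454]
contact_force: [-0.1, -0.2, -3.5]
gripper_width: 0.0297
grip_force: 99.7
```

Right over the target (584.9, -297.5). Lowering 22 mm.

Emit:
{"api": "apply_moves", "payload": {"moves": [{"dx": 0.5,"dy": 0,"dz": -7,"spin": 0},{"dx": 0.5,"dy": 0,"dz": -13,"spin": 0},{"dx": 0.5,"dy": 0,"dz": -19,"spin": 0},{"dx": 0.5,"dy": 0,"dz": -22,"spin": 0},{"dx": 0.5,"dy": 0,"dz": -22,"spin": 0}]}}

```text
clock: 24.42
position: [0.5842, -0.2975, 0.0393]
eef_rot: [3.141, 0.0, 1.453]
contact_force: [-1.7, -0.7, 4.5]
gripper_width: 0.0293
grip_force: 100.8
```

Emit:
{"api": "apply_moves", "payload": {"moves": [{"dx": 0,"dy": 0,"dz": 0,"spin": 0},{"dx": 0,"dy": 0,"dz": 0,"spin": 0},{"dx": 0,"dy": 0,"dz": 0,"spin": 0},{"dx": 0,"dy": 0,"dz": 15,"spin": 0},{"dx": 0,"dy": 0,"dz": 60,"spin": 0},{"dx": 0,"dy": 20,"dz": 115,"spin": 0},{"dx": 0,"dy": 60,"dz": 170,"spin": 0},{"dx": -20,"dy": 120,"dz": 190,"spin": 0},{"dx": -20,"dy": 180,"dz": 190,"spin": -0.15}], "hand": 0.45}}

```text
clock: 25.55
position: [0.5646, -0.1219, 0.2315]
eef_rot: [3.137, -0.001, 1.297]
contact_force: [1.9, 0.4, -0.6]
gripper_width: 0.0471
grip_force: 0.0
```

```bash
python3 look.py
```

```text
25.55 [ 0.5646 -0.1219  0.2315] [ 3.137e+00 -1.000e-03  1.297e+00]
drawer [503.961, 346.468, 0.375, 68.174, 30.096, (110, 186, 19, 28)]
drawer [519.345, 245.009, 0.246, 68.13, 30.567, (150, 182, 16, 27)]
jigblank [256.021, -245.304, 0.018, 85.865, 24.53] jig frame [-303.7   14.3]
```

Emit:
{"api": "apply_moves", "payload": {"moves": [{"dx": -6,"dy": 60,"dz": 0,"spin": -0.17},{"dx": -13,"dy": 120,"dz": 0,"spin": -0.34},{"dx": -20,"dy": 180,"dz": 0,"spin": -0.51},{"dx": -27,"dy": 240,"dz": 0,"spin": -0.68},{"dx": -34,"dy": 300,"dz": 0,"spin": -0.85},{"dx": -42,"dy": 350,"dz": 0,"spin": -1.0},{"dx": -45.3,"dy": 367,"dz": 0,"spin": -1.047},{"dx": -45.3,"dy": 367,"dz": -40,"spin": -1.047},{"dx": -45.3,"dy": 367,"dz": -90,"spin": -1.047},{"dx": -45.3,"dy": 367,"dz": -112,"spin": -1.047},{"dx": -45.3,"dy": 367,"dz": -112,"spin": -1.047}], "hand": 0.3}}

```text
clock: 26.98
position: [0.5183, 0.245, 0.1152]
eef_rot: [-3.142, 0.003, 0.257]
contact_force: [0.1, 0.1, 0.2]
gripper_width: 0.0597
grip_force: 0.0
```

```bash
python3 look.py; python3 - <<'E'
import cv2
im=cv2.imread('pics/last.png'); cv2.imwrite('pics/jigcrop.png',cv2.resize(im[115:265,320:420],None,fx=4,fy=4,interpolation=cv2.INTER_CUBIC))
E
```

```text
26.975 [0.5183 0.245  0.1152] [-3.142e+00  3.000e-03  2.570e-01]
jigblank [256.067, -245.304, 0.018, 85.958, 24.53] jig frame [-303.7   14.3]
jigblank [585.287, -295.961, 1.458, 87.212, 30.888] jig frame [29.2  2.5]
jigblank [642.235, -303.688, 1.458, 87.234, 30.752] jig frame [86.7  1.4]
plate [526.9, -15.056, -0.08, 319.727, 101.389, (232, 140, 48, 116)]
```

View pics/jigcrop.png

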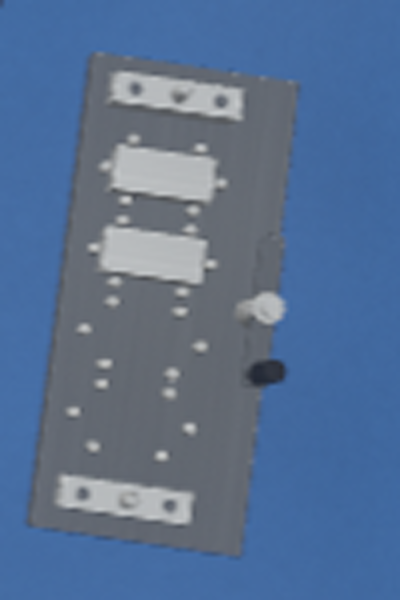

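Two blanks sit flat in nests 3 and 2, at crop px (163,173) and (153,254). Continuing with the third.

Emit:
{"api": "apply_moves", "payload": {"moves": [{"dx": 1,"dy": 0,"dz": -15,"spin": -0.005},{"dx": 1,"dy": 0,"dz": -25,"spin": -0.005},{"dx": 1,"dy": 0,"dz": -25,"spin": -0.005},{"dx": 1,"dy": 0,"dz": -25,"spin": -0.005}]}}

```text
clock: 27.52
position: [0.5204, 0.2451, 0.0913]
eef_rot: [3.142, -0.0, 0.252]
contact_force: [0.6, 0.5, -0.1]
gripper_width: 0.0596
grip_force: 0.0
```

Emit:
{"api": "apply_moves", "payload": {"moves": [{"dx": 0,"dy": 0,"dz": 0,"spin": 0},{"dx": 0,"dy": 0,"dz": 0,"spin": 0},{"dx": 0,"dy": 0,"dz": 0,"spin": 0},{"dx": 0,"dy": 0,"dz": 0,"spin": 0}], "hand": 1}}

```text
clock: 28.02
position: [0.5207, 0.2452, 0.0919]
eef_rot: [-3.141, -0.001, 0.252]
contact_force: [-0.3, -0.5, 5.8]
gripper_width: 0.0295
grip_force: 99.9
```

Emit:
{"api": "apply_moves", "payload": {"moves": [{"dx": 0,"dy": 0,"dz": 15,"spin": 0},{"dx": 0,"dy": 0,"dz": 50,"spin": 0},{"dx": 1,"dy": -20,"dz": 105,"spin": 0.1},{"dx": 2,"dy": -75,"dz": 115,"spin": 0.25},{"dx": 3,"dy": -135,"dz": 115,"spin": 0.4},{"dx": 4,"dy": -195,"dz": 115,"spin": 0.55},{"dx": 5,"dy": -255,"dz": 115,"spin": 0.7},{"dx": 6,"dy": -315,"dz": 115,"spin": 0.85},{"dx": 6.7,"dy": -375,"dz": 115,"spin": 1.0},{"dx": 6.7,"dy": -435,"dz": 115,"spin": 1.15},{"dx": 6.7,"dy": -490,"dz": 100,"spin": 1.202},{"dx": 6.7,"dy": -535,"dz": 75,"spin": 1.202}]}}

```text
clock: 29.52
position: [0.5265, -0.2931, 0.1668]
eef_rot: [3.14, 0.002, 1.452]
contact_force: [0.8, 0.6, -2.7]
gripper_width: 0.0294
grip_force: 99.8
```

Emit:
{"api": "apply_moves", "payload": {"moves": [{"dx": 0,"dy": 0,"dz": -40,"spin": 0},{"dx": 0,"dy": 0,"dz": -80,"spin": 0},{"dx": 0,"dy": 0,"dz": -105,"spin": 0},{"dx": 0,"dy": 0,"dz": -105,"spin": 0},{"dx": 0,"dy": 0,"dz": -105,"spin": 0}]}}

```text
clock: 30.15
position: [0.5273, -0.2905, 0.0622]
eef_rot: [3.14, 0.001, 1.454]
contact_force: [0.3, 0.1, -3.8]
gripper_width: 0.0295
grip_force: 99.8
```

Emit:
{"api": "apply_moves", "payload": {"moves": [{"dx": 0,"dy": 0,"dz": -7,"spin": 0},{"dx": 0,"dy": 0,"dz": -13,"spin": 0},{"dx": 0,"dy": 0,"dz": -19,"spin": 0},{"dx": 0,"dy": 0,"dz": -22.3,"spin": 0},{"dx": 0,"dy": 0,"dz": -22.3,"spin": 0}]}}

```text
clock: 30.78
position: [0.5268, -0.2904, 0.0399]
eef_rot: [3.141, 0.0, 1.453]
contact_force: [-1.9, 0.5, 6.7]
gripper_width: 0.0295
grip_force: 101.2
```

Emit:
{"api": "apply_moves", "payload": {"moves": [{"dx": 0,"dy": 0,"dz": 0,"spin": 0},{"dx": 0,"dy": 0,"dz": 0,"spin": 0},{"dx": 0,"dy": 0,"dz": 0,"spin": 0},{"dx": 0,"dy": 0,"dz": 15,"spin": 0},{"dx": 0,"dy": 0,"dz": 60,"spin": 0},{"dx": 0,"dy": 20,"dz": 115,"spin": 0},{"dx": 0,"dy": 60,"dz": 170,"spin": 0},{"dx": -10,"dy": 120,"dz": 190,"spin": 0},{"dx": -10,"dy": 180,"dz": 190,"spin": -0.15},{"dx": -10,"dy": 240,"dz": 190,"spin": -0.3},{"dx": -10,"dy": 300,"dz": 190,"spin": -0.45}], "hand": 0.45}}

```text
clock: 32.15
position: [0.5168, 0.0123, 0.23]
eef_rot: [3.141, -0.002, 0.999]
contact_force: [1.0, -0.2, -0.1]
gripper_width: 0.0471
grip_force: 0.0
```

```bash
python3 look.py
```

```text
32.15 [0.5168 0.0123 0.23  ] [ 3.141e+00 -2.000e-03  9.990e-01]
drawer [482.208, 361.584, 0.397, 68.564, 30.493, (104, 194, 19, 28)]
jigblank [256.056, -245.304, 0.018, 85.935, 24.53] jig frame [-303.7   14.3]
jigblank [527.729, -290.807, 1.458, 86.877, 31.026] jig frame [-28.6   0.9]
jigblank [585.287, -295.961, 1.458, 87.212, 30.888] jig frame [29.2  2.5]
jigblank [642.235, -303.688, 1.458, 87.234, 30.752] jig frame [86.7  1.4]
```

The last blank has been knocked to (482, 362), yaw 0.397. I'll take it from there.

Emit:
{"api": "apply_moves", "payload": {"moves": [{"dx": -6,"dy": 60,"dz": 0,"spin": -0.12},{"dx": -12,"dy": 120,"dz": 0,"spin": -0.24},{"dx": -18,"dy": 180,"dz": 0,"spin": -0.36},{"dx": -24,"dy": 240,"dz": 0,"spin": -0.48},{"dx": -30,"dy": 300,"dz": 0,"spin": -0.602},{"dx": -34.6,"dy": 349,"dz": 0,"spin": -0.602},{"dx": -34.6,"dy": 349,"dz": -40,"spin": -0.602},{"dx": -34.6,"dy": 349,"dz": -90,"spin": -0.602},{"dx": -34.6,"dy": 349,"dz": -110,"spin": -0.602},{"dx": -34.6,"dy": 349,"dz": -110,"spin": -0.602},{"dx": -34.6,"dy": 349,"dz": -110,"spin": -0.602}], "hand": 0.3}}

```text
clock: 33.58
position: [0.4837, 0.3594, 0.1207]
eef_rot: [-3.141, -0.003, 0.401]
contact_force: [0.2, -0.5, -0.3]
gripper_width: 0.0594
grip_force: 0.0
```

```bash
python3 look.py; python3 - <<'E'
from h import *
im,c=cam("wrist"); cv2.imwrite("pics/w4.png",im)
E
```

```text
33.575 [0.4837 0.3594 0.1207] [-3.141e+00 -3.000e-03  4.010e-01]
jigblank [527.729, -290.807, 1.458, 86.877, 31.029] jig frame [-28.6   0.9]
jigblank [588.834, -296.364, 1.458, 87.212, 38.028] jig frame [32.8  2.5]
jigblank [642.235, -303.688, 1.458, 87.234, 30.752] jig frame [86.7  1.4]
plate [527.004, -15.038, -0.08, 319.932, 101.441, (232, 140, 48, 116)]
```

View pics/w4.png

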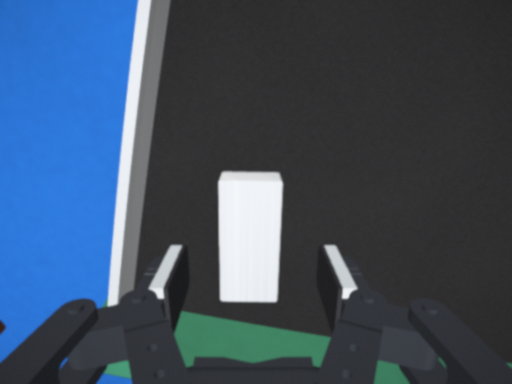

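The blank at px (249,237) sits between the open fingers, straight. I'll correct slightly and grip.

Emit:
{"api": "apply_moves", "payload": {"moves": [{"dx": -1.5,"dy": 1.5,"dz": -18,"spin": -0.004},{"dx": -1.5,"dy": 1.5,"dz": -30,"spin": -0.004},{"dx": -1.5,"dy": 1.5,"dz": -30,"spin": -0.004},{"dx": -1.5,"dy": 1.5,"dz": -30,"spin": -0.004}]}}

```text
clock: 34.17
position: [0.4809, 0.3605, 0.0886]
eef_rot: [3.141, 0.0, 0.398]
contact_force: [0.1, -0.3, 0.3]
gripper_width: 0.0598
grip_force: 0.0
```

Emit:
{"api": "apply_moves", "payload": {"moves": [{"dx": 0,"dy": 0,"dz": 0,"spin": 0},{"dx": 0,"dy": 0,"dz": 0,"spin": 0},{"dx": 0,"dy": 0,"dz": 0,"spin": 0},{"dx": 0,"dy": 0,"dz": 0,"spin": 0}], "hand": 1}}

```text
clock: 34.67
position: [0.4815, 0.3607, 0.0896]
eef_rot: [-3.142, -0.002, 0.398]
contact_force: [0.4, -1.3, 6.3]
gripper_width: 0.0294
grip_force: 100.2
```

Emit:
{"api": "apply_moves", "payload": {"moves": [{"dx": 0,"dy": 0,"dz": 15,"spin": 0},{"dx": 0,"dy": 0,"dz": 50,"spin": 0},{"dx": 0,"dy": -20,"dz": 105,"spin": 0.1},{"dx": 4,"dy": -75,"dz": 115,"spin": 0.2},{"dx": 8,"dy": -135,"dz": 115,"spin": 0.35},{"dx": 12,"dy": -195,"dz": 115,"spin": 0.5},{"dx": 14,"dy": -255,"dz": 115,"spin": 0.65},{"dx": 12,"dy": -315,"dz": 115,"spin": 0.8},{"dx": 8,"dy": -375,"dz": 115,"spin": 0.95},{"dx": 4,"dy": -435,"dz": 115,"spin": 1.056},{"dx": 0,"dy": -495,"dz": 115,"spin": 1.056},{"dx": -4,"dy": -550,"dz": 115,"spin": 1.056}]}}

```text
clock: 36.17
position: [0.476, -0.1916, 0.2042]
eef_rot: [3.142, 0.0, 1.453]
contact_force: [-0.3, 1.1, -2.7]
gripper_width: 0.0299
grip_force: 99.6
```

Emit:
{"api": "apply_moves", "payload": {"moves": [{"dx": -6,"dy": -50,"dz": -20,"spin": 0},{"dx": -8,"dy": -96.5,"dz": -40,"spin": 0},{"dx": -8,"dy": -96.5,"dz": -80,"spin": 0},{"dx": -8,"dy": -96.5,"dz": -120,"spin": 0},{"dx": -8,"dy": -96.5,"dz": -144,"spin": 0},{"dx": -8,"dy": -96.5,"dz": -144,"spin": 0},{"dx": -8,"dy": -96.5,"dz": -144,"spin": 0}]}}

```text
clock: 37.05
position: [0.4692, -0.2864, 0.0608]
eef_rot: [3.14, 0.001, 1.454]
contact_force: [-0.2, -1.4, -3.0]
gripper_width: 0.0293
grip_force: 99.5
```

Emit:
{"api": "apply_moves", "payload": {"moves": [{"dx": 0.3,"dy": 0.5,"dz": -7,"spin": 0},{"dx": 0.3,"dy": 0.5,"dz": -13,"spin": 0},{"dx": 0.3,"dy": 0.5,"dz": -19,"spin": 0},{"dx": 0.3,"dy": 0.5,"dz": -23.2,"spin": 0},{"dx": 0.3,"dy": 0.5,"dz": -23.2,"spin": 0}]}}

```text
clock: 37.67
position: [0.4691, -0.2859, 0.0376]
eef_rot: [3.141, 0.0, 1.453]
contact_force: [-2.0, 0.9, 8.7]
gripper_width: 0.0298
grip_force: 101.0
```

Emit:
{"api": "apply_moves", "payload": {"moves": [{"dx": 0,"dy": 0,"dz": 0,"spin": 0},{"dx": 0,"dy": 0,"dz": 0,"spin": 0},{"dx": 0,"dy": 0,"dz": 0,"spin": 0},{"dx": 0,"dy": 0,"dz": 15,"spin": 0},{"dx": 0,"dy": 0,"dz": 60,"spin": 0},{"dx": 0,"dy": 20,"dz": 115,"spin": 0},{"dx": 10,"dy": 60,"dz": 170,"spin": -0.15},{"dx": 20,"dy": 120,"dz": 180,"spin": -0.3},{"dx": 30,"dy": 180,"dz": 180,"spin": -0.45},{"dx": 40,"dy": 240,"dz": 180,"spin": -0.6},{"dx": 50,"dy": 265,"dz": 180,"spin": -0.75}], "hand": 0.45}}

```text
clock: 39.05
position: [0.519, -0.0154, 0.2172]
eef_rot: [-3.139, -0.002, 0.704]
contact_force: [0.7, -0.4, -0.0]
gripper_width: 0.0468
grip_force: 0.0
```

```bash
python3 look.py
```

```text
39.05 [ 0.519  -0.0154  0.2172] [-3.139e+00 -2.000e-03  7.040e-01]
jigblank [256.056, -245.304, 0.018, 85.935, 24.53] jig frame [-303.7   14.3]
jigblank [470.343, -283.294, 1.434, 86.547, 30.817] jig frame [-86.4   1.6]
jigblank [527.729, -290.807, 1.458, 86.877, 31.026] jig frame [-28.6   0.9]
jigblank [585.287, -295.961, 1.458, 87.212, 30.888] jig frame [29.2  2.5]
jigblank [642.235, -303.688, 1.458, 87.234, 30.752] jig frame [86.7  1.4]
plate [559.471, -301.582, -0.121, 313.685, 95.908, (334, 133, 47, 113)]
```

Emit:
{"api": "apply_moves", "payload": {"moves": [{"dx": 6.8,"dy": -0.7,"dz": 0,"spin": -0.18},{"dx": 6.8,"dy": -0.7,"dz": 0,"spin": -0.36},{"dx": 6.8,"dy": -0.7,"dz": 0,"spin": -0.54},{"dx": 6.8,"dy": -0.7,"dz": 0,"spin": -0.72},{"dx": 6.8,"dy": -0.7,"dz": -30,"spin": -0.784},{"dx": 6.8,"dy": -0.7,"dz": -70,"spin": -0.784},{"dx": 6.8,"dy": -0.7,"dz": -70,"spin": -0.784},{"dx": 6.8,"dy": -0.7,"dz": -70,"spin": -0.784}], "hand": 0.5}}

```text
clock: 40.1
position: [0.5265, -0.0217, 0.1481]
eef_rot: [3.142, -0.002, -0.08]
contact_force: [1.1, -0.0, 0.5]
gripper_width: 0.0428
grip_force: 0.0
```

```bash
python3 - <<'E'
from h import *
s=readout.read_state(); print(s['position'],s['eef_rot'])
im,c=cam("wrist")
a=R.from_euler('z',-.08)
for x in(-.055,.055): print(proj(c,[a.apply([x,0,.057])+[.5258,-.0161,0]]))
cv2.imwrite("pics/w5.png",im)
E
```

```text
[ 0.52654425 -0.02169469  0.14806888] [ 3.14152484e+00 -1.88744437e-03 -8.04766551e-02]
[[245.45705787 274.88190809]]
[[244.14655096 125.83574064]]
```

View pics/w5.png

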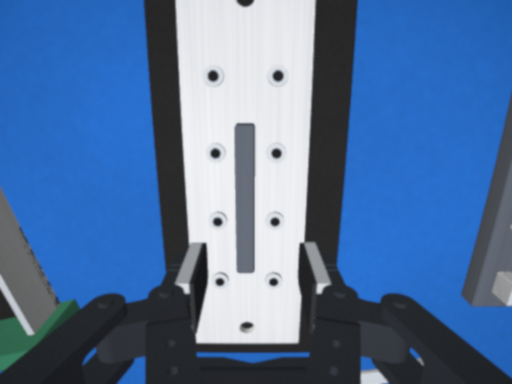

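The handle is at px (245,124–273), as predicted, so the plate has not been knocked. Shifting 5.6 mm in y, then gripping.

Emit:
{"api": "apply_moves", "payload": {"moves": [{"dx": -0.2,"dy": 5.6,"dz": -20,"spin": 0},{"dx": -0.2,"dy": 5.6,"dz": -60,"spin": 0},{"dx": -0.2,"dy": 5.6,"dz": -95,"spin": 0},{"dx": -0.2,"dy": 5.6,"dz": -107.7,"spin": 0},{"dx": -0.2,"dy": 5.6,"dz": -107.7,"spin": 0},{"dx": -0.2,"dy": 5.6,"dz": -107.7,"spin": 0}]}}

```text
clock: 40.9
position: [0.5268, -0.0157, 0.0402]
eef_rot: [-3.142, -0.003, -0.08]
contact_force: [0.3, -0.8, -0.4]
gripper_width: 0.0427
grip_force: 0.0
```

Emit:
{"api": "apply_moves", "payload": {"moves": [{"dx": 0,"dy": 0,"dz": 0,"spin": 0},{"dx": 0,"dy": 0,"dz": 0,"spin": 0},{"dx": 0,"dy": 0,"dz": 0,"spin": 0},{"dx": 0,"dy": 0,"dz": 0,"spin": 0},{"dx": 0,"dy": 0,"dz": 0,"spin": 0}], "hand": 1, "newtons": 110}}

```text
clock: 41.52
position: [0.5262, -0.0156, 0.0399]
eef_rot: [-3.141, -0.002, -0.08]
contact_force: [-0.5, -0.5, 6.0]
gripper_width: 0.0123
grip_force: 107.6
```

Emit:
{"api": "apply_moves", "payload": {"moves": [{"dx": 0,"dy": 0,"dz": 10,"spin": 0},{"dx": 0,"dy": 0,"dz": 30,"spin": 0},{"dx": 0,"dy": 0,"dz": 60,"spin": 0},{"dx": 0,"dy": 0,"dz": 85,"spin": 0},{"dx": 4,"dy": -40,"dz": 85,"spin": -0.01},{"dx": 9,"dy": -85,"dz": 85,"spin": -0.02},{"dx": 14,"dy": -135,"dz": 85,"spin": -0.037},{"dx": 20,"dy": -185,"dz": 85,"spin": -0.037},{"dx": 25,"dy": -235,"dz": 85,"spin": -0.037},{"dx": 28,"dy": -265,"dz": 85,"spin": -0.037},{"dx": 29,"dy": -279.4,"dz": 80,"spin": -0.037},{"dx": 29,"dy": -279.4,"dz": 70,"spin": -0.037}]}}

```text
clock: 43.02
position: [0.5542, -0.2948, 0.1082]
eef_rot: [-3.141, 0.001, -0.118]
contact_force: [0.5, 1.0, -7.0]
gripper_width: 0.0123
grip_force: 108.1
```

Emit:
{"api": "apply_moves", "payload": {"moves": [{"dx": 0,"dy": 0,"dz": 0,"spin": 0},{"dx": 0,"dy": 0,"dz": 0,"spin": 0},{"dx": 0,"dy": 0,"dz": 0,"spin": 0}]}}

```text
clock: 43.4
position: [0.5551, -0.2939, 0.1091]
eef_rot: [-3.141, -0.0, -0.116]
contact_force: [-0.2, -0.3, -5.6]
gripper_width: 0.0124
grip_force: 108.0
```

```bash
python3 - <<'E'
from h import *
s=readout.read_state(); print(s['position'],s['eef_rot'],s['contact_force'])
im,c=cam("wrist")
J=np.array([.556,-.295,0]);a=R.from_euler('z',-.117)
zu=s['position'][2]-.036; print("underside",zu)
for x in(-.142,.142): print("dowel top",proj(c,[a.apply([x,0,.062])+J]).round(1),"hole top should be",proj(c,[a.apply([x,0,zu+.008])+J]).round(1))
print("handle ends should be",proj(c,[a.apply([x,0,zu+.053])+J for x in(-.055,.055)]).round(1))
cv2.imwrite("pics/w6.png",im)
E
```

```text
[ 0.5550659  -0.29387642  0.10905398] [-3.14133318e+00 -2.93731788e-04 -1.15979681e-01] [-0.21666581 -0.30827673 -5.64882464]
underside 0.07305397671637004
dowel top [[254.1 409.1]] hole top should be [[254.1 434.1]]
dowel top [[255.1 -58.6]] hole top should be [[255.4 -77.6]]
handle ends should be [[254.9 398.1]
 [255.7 154.5]]
```

View pics/w6.png

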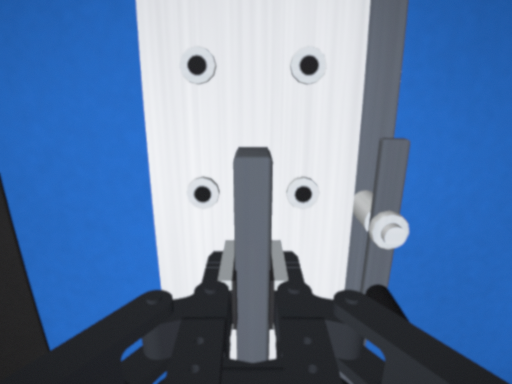

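The handle's far end is at (253,157) against the wanted (256,154), about 1 mm off to be corrected in x and y. The plate is level. Lowering.

Emit:
{"api": "apply_moves", "payload": {"moves": [{"dx": 0.6,"dy": -1,"dz": -4,"spin": -0.001},{"dx": 0.6,"dy": -1,"dz": -8,"spin": -0.001},{"dx": 0.6,"dy": -1,"dz": -12,"spin": -0.001},{"dx": 0.6,"dy": -1,"dz": -15,"spin": -0.001},{"dx": 0.6,"dy": -1,"dz": -18,"spin": -0.001},{"dx": 0.6,"dy": -1,"dz": -18,"spin": -0.001}]}}

```text
clock: 44.2
position: [0.5552, -0.2961, 0.0907]
eef_rot: [3.141, 0.0, -0.118]
contact_force: [-0.4, -1.3, -6.0]
gripper_width: 0.0124
grip_force: 108.1
```

Emit:
{"api": "apply_moves", "payload": {"moves": [{"dx": 0.2,"dy": 0.6,"dz": -3,"spin": 0},{"dx": 0.2,"dy": 0.6,"dz": -6,"spin": 0},{"dx": 0.2,"dy": 0.6,"dz": -9,"spin": 0},{"dx": 0.2,"dy": 0.6,"dz": -12,"spin": 0},{"dx": 0.2,"dy": 0.6,"dz": -13,"spin": 0},{"dx": 0.2,"dy": 0.6,"dz": -13,"spin": 0}]}}

```text
clock: 44.95
position: [0.5554, -0.2961, 0.0781]
eef_rot: [3.14, -0.0, -0.119]
contact_force: [-0.4, -5.2, -4.8]
gripper_width: 0.0123
grip_force: 108.4
```

Emit:
{"api": "apply_moves", "payload": {"moves": [{"dx": 0,"dy": -0.8,"dz": -0.7,"spin": 0},{"dx": 0,"dy": -0.8,"dz": -0.7,"spin": 0}]}}

```text
clock: 45.2
position: [0.5554, -0.2962, 0.078]
eef_rot: [-3.141, -0.0, -0.118]
contact_force: [-2.9, -1.7, 5.1]
gripper_width: 0.0123
grip_force: 109.9
```

Emit:
{"api": "apply_moves", "payload": {"moves": [{"dx": 0,"dy": 0,"dz": 0,"spin": 0},{"dx": 0,"dy": 0,"dz": 0,"spin": 0},{"dx": 0,"dy": 0,"dz": 0,"spin": 0},{"dx": 0,"dy": 0,"dz": 40,"spin": 0},{"dx": 0,"dy": 0,"dz": 90,"spin": 0},{"dx": -53,"dy": -70,"dz": 120,"spin": 0},{"dx": -53,"dy": -70,"dz": 120,"spin": 0},{"dx": -53,"dy": -70,"dz": 120,"spin": 0}], "hand": 0.5}}

```text
clock: 46.2
position: [0.5007, -0.3688, 0.1986]
eef_rot: [3.14, -0.002, -0.123]
contact_force: [0.4, -0.6, -1.4]
gripper_width: 0.0425
grip_force: 0.0
```

```bash
python3 - <<'E'
from h import *
s=readout.read_state(); print(s['clock'],s['position'],s['eef_rot'])
im,c=cam("wrist"); cv2.imwrite("pics/w7.png",im)
J=np.array([.556,-.295,0]);a=R.from_euler('z',-.117)
print("handle ends",proj(c,[a.apply([x,0,.095])+J for x in(-.055,.055)]).round(1),"knob",proj(c,[a.apply([-.045,-.074,.105])+J]).round(1))
print("plate corners",proj(c,[a.apply([x,y,.05])+J for x in(-.16,.16) for y in(-.05,.05)]).round(1))
E
```

```text
46.2 [ 0.50072466 -0.36879273  0.19856879] [ 3.13961282e+00 -1.50711032e-03 -1.23210972e-01]
handle ends [[145.4 210.2]
 [129.3  52.1]] knob [[244.3 201.2]]
plate corners [[222.6 295.1]
 [120.7 294.8]
 [208.7 -96.2]
 [ 72.4 -88.8]]
```

View pics/w7.png

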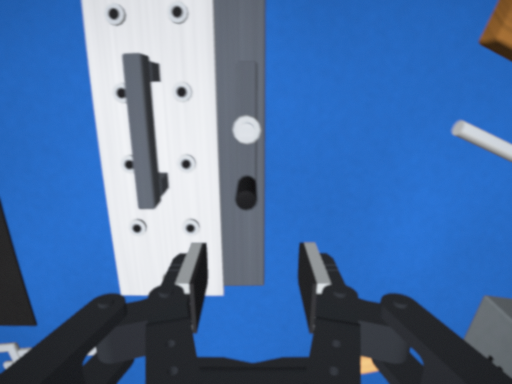

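The plate sits with its corners at (120,295) and (223,295), just as predicted for seated, and the knob is at about (246,193). Now the latch.

Emit:
{"api": "apply_moves", "payload": {"moves": [{"dx": 2,"dy": 4,"dz": -30,"spin": 0.004},{"dx": 2,"dy": 4,"dz": -70,"spin": 0.004},{"dx": 2,"dy": 4,"dz": -100,"spin": 0.004},{"dx": 2,"dy": 4,"dz": -105,"spin": 0.004},{"dx": 2,"dy": 4,"dz": -105,"spin": 0.004}]}}

```text
clock: 46.88
position: [0.5052, -0.3614, 0.0922]
eef_rot: [-3.141, -0.0, -0.113]
contact_force: [-0.8, 0.0, 1.2]
gripper_width: 0.0425
grip_force: 0.0
```

Emit:
{"api": "apply_moves", "payload": {"moves": [{"dx": 0,"dy": 0,"dz": 0,"spin": 0},{"dx": 0,"dy": 0,"dz": 0,"spin": 0},{"dx": 0,"dy": 0,"dz": 0,"spin": 0},{"dx": 0,"dy": 0,"dz": 0,"spin": 0},{"dx": 0,"dy": 0,"dz": 0,"spin": 0}], "hand": 1, "newtons": 20}}

```text
clock: 47.5
position: [0.505, -0.3629, 0.0935]
eef_rot: [3.14, -0.002, -0.114]
contact_force: [-0.0, -0.0, 5.7]
gripper_width: 0.0151
grip_force: 22.2
```

Emit:
{"api": "apply_moves", "payload": {"moves": [{"dx": -0.3,"dy": -5.9,"dz": 0,"spin": 0.13},{"dx": 0.5,"dy": -14,"dz": 0,"spin": 0.31},{"dx": 2.8,"dy": -21.7,"dz": 0,"spin": 0.49},{"dx": 6.4,"dy": -29,"dz": 0,"spin": 0.67},{"dx": 11.2,"dy": -35.4,"dz": 0,"spin": 0.85},{"dx": 17.2,"dy": -40.9,"dz": 0,"spin": 1.03},{"dx": 24,"dy": -45.3,"dz": 0,"spin": 1.21},{"dx": 31.5,"dy": -48.3,"dz": 0,"spin": 1.39},{"dx": 38.5,"dy": -50,"dz": 0,"spin": 1.57},{"dx": 38.5,"dy": -50,"dz": 0,"spin": 1.57},{"dx": 38.5,"dy": -50,"dz": 0,"spin": 1.57}]}}

```text
clock: 48.88
position: [0.5414, -0.4132, 0.0934]
eef_rot: [-3.14, 0.001, 1.455]
contact_force: [-3.0, 0.6, 7.8]
gripper_width: 0.0151
grip_force: 22.4
```

Emit:
{"api": "apply_moves", "payload": {"moves": [{"dx": 0,"dy": 0,"dz": 0,"spin": 0},{"dx": 0,"dy": 0,"dz": 0,"spin": 0},{"dx": 0,"dy": 0,"dz": 0,"spin": 0},{"dx": 0,"dy": 0,"dz": 50,"spin": 0},{"dx": 0,"dy": 0,"dz": 105,"spin": 0},{"dx": 0,"dy": 60,"dz": 150,"spin": 0},{"dx": 0,"dy": 120,"dz": 190,"spin": 0},{"dx": 0,"dy": 120,"dz": 190,"spin": 0}], "hand": 0.5}}

```text
clock: 49.88
position: [0.5446, -0.2885, 0.2842]
eef_rot: [3.138, -0.002, 1.46]
contact_force: [0.5, -0.5, 0.5]
gripper_width: 0.0426
grip_force: 0.0
```

```bash
python3 - <<'E'
from h import *
s=readout.read_state(); print(s['clock'],s['position'],s['eef_rot'])
im,c=cam("wrist"); cv2.imwrite("pics/w8.png",im)
J=np.array([.556,-.295,0]);a=R.from_euler('z',-.117)
print("knob",proj(c,[a.apply([0,-.119,.105])+J]).round(1),"pivot",proj(c,[a.apply([0,-.074,.06])+J]).round(1),proj(c,[a.apply([x,0,.095])+J for x in(-.055,.055)]).round(1))
E
```

```text
49.875 [ 0.54459716 -0.28851045  0.28422813] [ 3.13834582e+00 -1.51600323e-03  1.46015576e+00]
knob [[262.7 286.5]] pivot [[262.1 230.5]] [[208.1 175.4]
 [320.1 175.9]]
```

View pics/w8.png

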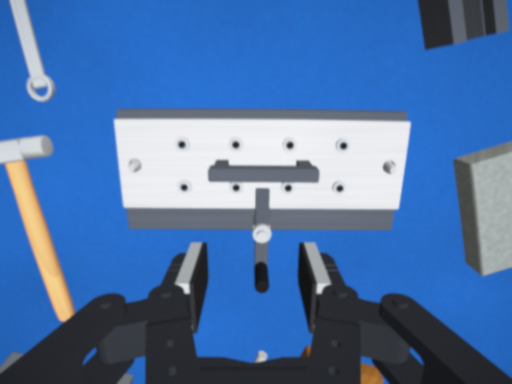

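The latch lies square at (262,230)–(262,278), both dowels show through the plate holes at (134,165) and (390,167), and the bystanders look unmoved. Next is the drawer.

Emit:
{"api": "apply_moves", "payload": {"moves": [{"dx": -10,"dy": 62,"dz": -10,"spin": -0.15},{"dx": -20,"dy": 124,"dz": -20,"spin": -0.3},{"dx": -30,"dy": 185,"dz": -30,"spin": -0.45},{"dx": -40,"dy": 245,"dz": -40,"spin": -0.6},{"dx": -50,"dy": 305,"dz": -50,"spin": -0.75},{"dx": -65,"dy": 365,"dz": -54,"spin": -0.9},{"dx": -90,"dy": 420,"dz": -54,"spin": -1.05},{"dx": -130,"dy": 465,"dz": -54,"spin": -1.2},{"dx": -165,"dy": 510,"dz": -54,"spin": -1.27},{"dx": -196,"dy": 542,"dz": -54,"spin": -1.27},{"dx": -196,"dy": 542,"dz": -54,"spin": -1.27}], "hand": 1}}

```text
clock: 51.3
position: [0.3449, 0.2517, 0.2271]
eef_rot: [3.14, 0.002, 0.192]
contact_force: [0.5, -0.4, -0.1]
gripper_width: -0.0002
grip_force: 0.0
```

```bash
python3 - <<'E'
from h import *
s=readout.read_state(); print(s['clock'],s['position'],s['eef_rot'])
im,c=cam("wrist"); cv2.imwrite("pics/w9.png",im)
P=[[.387,.2615,.094]]; print(proj(c,P), proj(c,[[.377,.313,.098],[.397,.210,.098]]))
im,c=cam("top")
E
```

```text
51.3 [0.34489554 0.25166139 0.2271106 ] [3.13993819e+00 2.08601723e-03 1.91757182e-01]
[[250.31399178 133.01635007]] [[181.90753028 133.95362722]
 [318.68411013 133.81373543]]
```

View pics/w9.png

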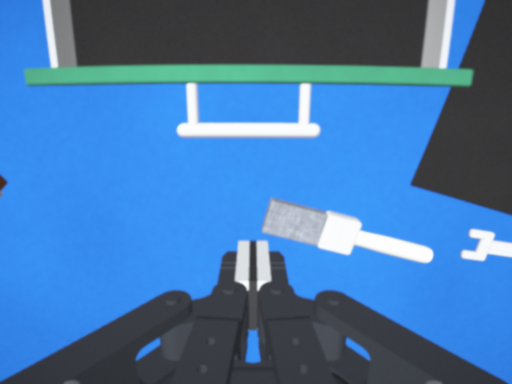

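The bar handle is at (180–319, 130), square to the tool and clear of everything. I'll go down behind it and push.

Emit:
{"api": "apply_moves", "payload": {"moves": [{"dx": 0,"dy": 0,"dz": -50,"spin": 0},{"dx": 0,"dy": 0,"dz": -100,"spin": 0},{"dx": 0,"dy": 0,"dz": -131,"spin": 0},{"dx": 0,"dy": 0,"dz": -131,"spin": 0},{"dx": 15,"dy": 3,"dz": -131,"spin": 0},{"dx": 29,"dy": 5.7,"dz": -131,"spin": 0},{"dx": 39,"dy": 7.6,"dz": -131,"spin": 0},{"dx": 49,"dy": 9.5,"dz": -131,"spin": 0},{"dx": 59,"dy": 11.4,"dz": -131,"spin": 0}]}}

```text
clock: 52.52
position: [0.4063, 0.2618, 0.0973]
eef_rot: [-3.141, 0.0, 0.186]
contact_force: [-2.8, -0.7, 1.8]
gripper_width: -0.0002
grip_force: 1.2
```

Emit:
{"api": "apply_moves", "payload": {"moves": [{"dx": 15,"dy": 2.9,"dz": 0,"spin": 0},{"dx": 30,"dy": 5.8,"dz": 0,"spin": 0},{"dx": 45,"dy": 8.7,"dz": 0,"spin": 0},{"dx": 60,"dy": 11.6,"dz": 0,"spin": 0},{"dx": 75,"dy": 14.6,"dz": 0,"spin": 0},{"dx": 90,"dy": 17.5,"dz": 0,"spin": 0},{"dx": 105,"dy": 20.4,"dz": 0,"spin": 0},{"dx": 120,"dy": 23.3,"dz": 0,"spin": 0},{"dx": 130,"dy": 25.2,"dz": 0,"spin": 0},{"dx": 140,"dy": 27.2,"dz": 0,"spin": 0},{"dx": 150,"dy": 29.1,"dz": 0,"spin": 0}]}}

```text
clock: 53.9
position: [0.5564, 0.2906, 0.0971]
eef_rot: [3.142, 0.0, 0.186]
contact_force: [-2.3, -0.0, 0.5]
gripper_width: 0.0001
grip_force: 1.2
```

```bash
python3 - <<'E'
from h import *
im,c=cam("top")
cv2.imwrite("pics/d1.png",cv2.resize(im[10:280,30:330],None,fx=2,fy=2))
s=readout.read_state(); print(s['position'],s['contact_force'])
E
```

```text
[0.55824205 0.29075967 0.09725873] [ 0.39587958 -0.49466424  0.7527266 ]
```

View pics/d1.png

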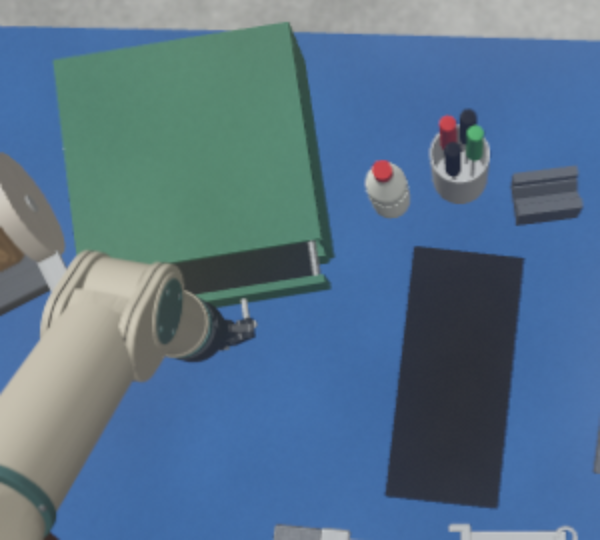

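The drawer is still about 50 mm open: the gap in the crop runs from (320,245) to (325,283). Pushing on, slowing near the end.

Emit:
{"api": "apply_moves", "payload": {"moves": [{"dx": 10,"dy": 1.9,"dz": 0,"spin": 0},{"dx": 20,"dy": 3.8,"dz": 0,"spin": 0},{"dx": 28,"dy": 5.4,"dz": 0,"spin": 0},{"dx": 34,"dy": 6.6,"dz": 0,"spin": 0},{"dx": 38,"dy": 7.4,"dz": 0,"spin": 0},{"dx": 42,"dy": 8.1,"dz": 0,"spin": 0},{"dx": 45,"dy": 8.7,"dz": 0,"spin": 0},{"dx": 45,"dy": 8.7,"dz": 0,"spin": 0}]}}

```text
clock: 54.95
position: [0.5993, 0.2988, 0.0967]
eef_rot: [-3.141, 0.004, 0.186]
contact_force: [-5.8, -1.9, 3.5]
gripper_width: 0.0001
grip_force: 3.4
```

Emit:
{"api": "apply_moves", "payload": {"moves": [{"dx": 3,"dy": 0.6,"dz": 0,"spin": 0},{"dx": 6,"dy": 1.2,"dz": 0,"spin": 0},{"dx": 9,"dy": 1.7,"dz": 0,"spin": 0},{"dx": 12,"dy": 2.3,"dz": 0,"spin": 0},{"dx": 12,"dy": 2.3,"dz": 0,"spin": 0}]}}

```text
clock: 55.58
position: [0.5999, 0.299, 0.0966]
eef_rot: [-3.139, 0.03, 0.186]
contact_force: [-33.5, -8.4, 25.9]
gripper_width: 0.0002
grip_force: 17.9
```

Emit:
{"api": "apply_moves", "payload": {"moves": [{"dx": -15,"dy": -2.9,"dz": 0,"spin": 0},{"dx": -40,"dy": -7.7,"dz": 0,"spin": 0},{"dx": -70,"dy": -13,"dz": 0,"spin": 0},{"dx": -70,"dy": -13,"dz": 60,"spin": 0},{"dx": -100,"dy": -50,"dz": 120,"spin": 0},{"dx": -120,"dy": -110,"dz": 150,"spin": 0},{"dx": -120,"dy": -170,"dz": 180,"spin": 0},{"dx": -120,"dy": -230,"dz": 180,"spin": 0},{"dx": -120,"dy": -290,"dz": 180,"spin": 0},{"dx": -120,"dy": -290,"dz": 180,"spin": 0}]}}

```text
clock: 56.82
position: [0.4941, 0.0064, 0.2787]
eef_rot: [3.139, -0.005, 0.178]
contact_force: [0.2, 1.0, 0.7]
gripper_width: 0.0001
grip_force: 0.0
```

```bash
python3 look.py; python3 - <<'E'
import cv2; from h import *
im,c=cam("top")
H,S,V=cv2.split(cv2.cvtColor(im,cv2.COLOR_BGR2HSV))
w=(S<60)&(V>140); w[:, :80]=0; w[:140]=0; w[:,200:]=0; w[190:]=0
for r in rects(c,w,.097,40,700): print("handle",r)
d=cv2.resize(im[20:260,50:410],None,fx=2.2,fy=2.2,interpolation=cv2.INTER_CUBIC); cv2.imwrite("pics/d2.png",d)
E
```

```text
56.825 [0.4941 0.0064 0.2787] [ 3.139 -0.005  0.178]
jigblank [256.009, -245.305, 0.018, 85.842, 24.53] jig frame [-303.7   14.3]
plate [558.359, -322.871, -0.115, 331.763, 145.384, (332, 129, 59, 120)]
handle [627.14, 305.136, -1.386, 117.906, 45.125, (115, 143, 45, 22)]
```

View pics/d2.png

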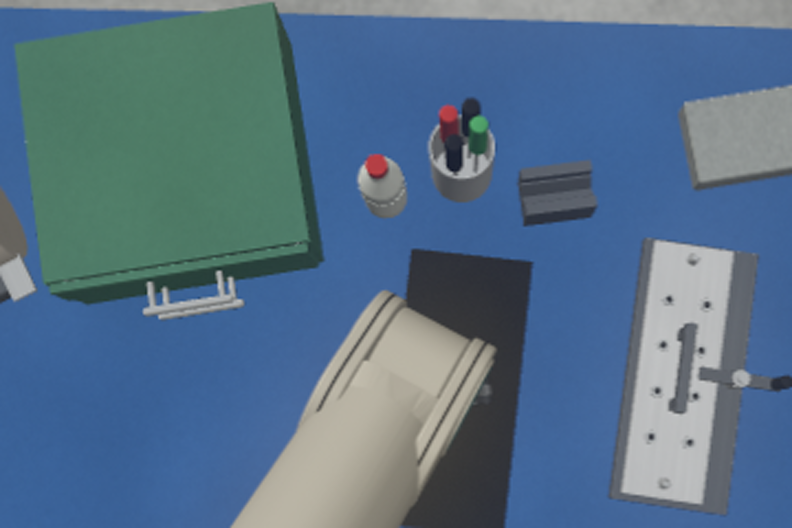

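```bash
python3 - <<'E'
from h import *
im,c=cam("top"); g=im[:,:,1].astype(float)
u=np.array([np.cos(.19),np.sin(.19)])
f=lambda x,y:(50+x/2.2,20+y/2.2)
print("cab edge u", onz(c,[f(46,284),f(308,243)],.125)[:,:2]@u*1000)
# brightness profile along u through panel, at several lateral points
cen=onz(c,[f(180,264)],.122)[0,:2]; v=np.array([-u[1],u[0]])
for off in(-.09,-.06,.06,.09):
    pr=[]
    for t in np.arange(-.030,.012,.002):
        p=cen+u*t+v*off; q=proj(c,[[*p,.119]])[0]
        pr.append(int(cv2.getRectSubPix(im[:,:,1],(1,1),tuple(map(float,q)))[0,0]))
    print(off,round(cen@u*1000,1),pr)
w,h=proj(c,[[*(cen),.119]])[0]
print(onz(c,[f(145,312),f(242,296)],.098)[:,:2]@u*1000)
E
```

```text
cab edge u [706.52513406 704.90976895]
-0.09 705.2 [97, 76, 66, 64, 65, 64, 64, 64, 64, 64, 67, 85, 124, 122, 122, 121, 119, 81, 96, 124, 122]
-0.06 705.2 [103, 91, 80, 71, 65, 64, 63, 63, 63, 64, 66, 90, 119, 121, 121, 119, 107, 66, 97, 117, 121]
0.06 705.2 [94, 77, 66, 64, 64, 64, 63, 63, 64, 65, 72, 89, 123, 127, 126, 128, 129, 101, 98, 127, 125]
0.09 705.2 [94, 76, 67, 63, 64, 63, 62, 62, 63, 64, 72, 91, 125, 124, 124, 123, 116, 85, 99, 122, 123]
[659.76326939 660.15884603]
```

The panel sits against the cabinet: the handle is about 46 mm ahead of the cabinet front, and 47 mm means home. The latch is closed and the plate seated, so I'm handing in.

```bash
python3 -c "
from station import manip
print(manip.job_done())"
```

```text
the job is handed in; nothing more can be done
None
```

I handed the job in at about 57 s on the robot's clock; no verdict came back, but the last pictures and force readings show all four blanks in the nests, the plate down on both dowels, the latch closed, and the drawer home against its stop.

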